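Gauge and weigh the finished wax blocks

ROBOT

A 6-joint arm with a two-finger parallel gripper is mounted at the origin on the work surface. World frame = base frame: x ahead of the robot, y to its left, z up, the work surface at z = 0. Lengths are in m, angles in rad, forces in N, time in s.
With the tool pointing down it reaches from about 0.35 to 0.975 m from the base axis. Payload 4.9 kg.
Tool frame: the origin (TCP) lies at the very end of the fingers, on their centre line; the grasp point (between the pads) lies 19 mm behind it; z points along the fingers, x is the direction in which the jaws open and shut, and the axes are right-handed (so a half turn about z gives the same grasp; the last joint's range is limited). The gripper opens to 85 mm and grips with 20 to 120 N. Pads are 22 mm wide; open, the fingers measure 114 mm over their backs; the gripper's body (76 mm by 85 mm) begins 54 mm behind the grasp point. The pads swing forward as they close: fully open they stand 13 mm farther back than shut.
Start: joints at [1.055, 0.053, 1.613, -0, 1.476, -0.119], TCP at [0.242, 0.576, 0.231] pointing down, gripper open.
Joint ranges: [-3.01, 3.01], [-1.01, 2.22], [0.06, 2.58], [-1.02, 4.17], [0.09, 2.62], [-3.14, 3.14]. Speed limits (rad/s): [2.57, 2.57, 3.14, 3.14, 3.14, 3.14].

INTERFACE

Orientations are given as a rotation vector (axis times angle).
In Python, from station import ctrl gives the robot as it stands.
- The arm moves only by the shell command python3 -m handwheel 'ROWS' [OPENING] [FORCE]. ROWS is a JSON object of lists of equal length, an entry for each row: "offset": the shift along the world's x, y, z in units of 40 mm (1.0 is 40 mm), a list of three; "roll": the turn about the world's z in units of 6 degrees (1.0 is 6 degrees). A call has exactly 10 rows; each row is the pose to reach, as a shift and turn from the pose commanded when the call began; what a row does not reach only later rows make up. A row lasts 1/10 s, in which the tool goes at most 50 mm and 8.59 degrees, less where a joint would pass 70% of its speed; a pose out of reach is approached as far as the arm can. A call with a gripper value outside its range is refused whole. OPENING is the finger opening in mm, from 0 to 85.4, set as the call begins (- or left out, the last holds). The fingers move at their own pace and stop on an object; FORCE is the grip in N (left out, the last holds). Time passes only in rows, so rows that repeat a pose let the fingers close, or fill a call up. It gives the time, the measured TCP pose, the force and the opening at its end, in the units of the state.
- ctrl.get_obs(): the state, without advancing time (a new reading comes with each control period).
- ctrl.get_image(name): name is "side" or "top" or "wrist"; returns a dict with "img" (400x640x3 uint8, red, green, blue), "fx", "fy", "cx", "cy" (pixels), "T" (4x4, takes a point from camera to world coordinates). Camera axes: x right, y down, z forward; pixel columns grow to the right and rows downward; lengths in m; the calibration is good to about 2 mm. A picture is of the moment at which its call begins. There is no depth.
- ctrl.finish_job(): hands the job in, once; it reports no verdict.
The state is a dict: "t": time; "q": joint angles; "dq": joint speeds; "effort": joint torques, N m; "tool_pos": TCP position; "tool_rot": TCP orientation; "contact_force": force on the tool from outside, world axes, zero at the start; "wrist_torque": the same for the moment, N m; "opening": finger opening in m.
Only numpy, scipy, OpenCV 4.12 (cv2) and the standard library are available. Lean on these libraries where they do the work, as an engineer would, in place of code of your own. Each camera call takes 0.05 s, during which the arm holds its last target.

TASK

Measure and weigh these finished wax blocks before they go out. Take the height gauge and, working along the row from the robot's left to its right, lower it gently and squarely over each block in turn so that both legs stand on the board and the foot rests on the middle of the wax, let it stand there a second to read, and afterwards stand it back on the middle of its granite plate. Put the check weight that was left on the balance back upright in its open box, and set the steel tray in the middle of the pan with every block lying flat in it, wax side up, leaving the pots, the jar, the loose red cap and the forceps where they are.

Things in the scene. Friction and masses are not known exactly. Their poses are not given: they have to be found in the camera images.
- block_left: wax block (may be absent), the leftmost (largest world y) of the row on the board: pink cassette 28.5 (x) x 40 (y) x 7 mm, on it off-white wax 25 x 34 mm with brown tissue spots; 13 mm high in all, about 14 g. Origin at the centre of its underside, z up. Take it across the 28.5 mm width, by the 7 mm high cassette.
- block_mid: wax block (may be absent), the middle one of the row on the board: pink cassette 28.5 (x) x 40 (y) x 7 mm, on it off-white wax 25 x 34 mm with brown tissue spots; 16 mm high in all, about 14 g. Origin at the centre of its underside, z up. Take it across the 28.5 mm width, by the 7 mm high cassette.
- block_right: wax block (may be absent), the rightmost (smallest world y) of the row on the board: pink cassette 28.5 (x) x 40 (y) x 7 mm, on it off-white wax 25 x 34 mm with brown tissue spots; 19 mm high in all, about 14 g. Origin at the centre of its underside, z up. Take it across the 28.5 mm width, by the 7 mm high cassette.
- gauge: hand-held bridge height gauge, 320 g: two steel legs, each 10 (x) x 30 (y) mm, 58 mm apart inside along x, under a bridge (30 mm clear height); above it a black housing 30 (x) x 44 (y) mm, 42 to 110 mm above the soles (small button to 114), red pointer on its y faces. Origin in the sole plane midway between the legs, z up. Grip the housing across its 30 mm. Starts on the granite plate.
- foot (a joint): slide of the gauge's sprung measuring foot (14 mm disc midway between the legs), m: 0 = foot out, level with the leg soles; grows as a part pushes it up, to 0.026. With the soles on the board around a block it reads the block's height. Its spring takes 0.6 to 1.2 N, less than the gauge's weight.
- foot_tip (a point): centre of the underside of the gauge's measuring foot; in line with the gauge's origin, above it by the value of joint foot
- plate: dark granite zero plate where the gauge lives, fixed, 120 (x) x 100 (y) x 18 mm. Origin at the centre of its underside. Left or right of the board, the balance on the other side.
- board: white cutting board, fixed, 360 (x) x 400 (y) x 10 mm. Origin at the centre of its underside.
- balance: white top-loading balance, fixed, 290 (x) x 180 (y) mm, housing 56 mm high, display towards -x. Origin at table height under the centre of its pan; x and y along its sides.
- pan_top (a point): centre of the top of the balance's steel pan, 150 (x) x 170 (y) mm, about 78 mm above the table when empty
- pan (a joint): how far the pan has sunk on its spring, m: 0 empty, 0.010 at the stop; 600 N/m, so about 3.3 mm for the empty tray and 0.23 mm more for each block
- tray: shallow open steel weighing tray, 200 g, 110 (x) x 166 (y) mm, walls 14 mm high and 3 mm thick, floor 3 mm. On the middle of its -x long wall an upright grip tab 10 (x) x 45 (y) mm, 2 to 44 mm above the underside, centred at x = -0.055: carry it by this tab, taken across the 10 mm. Origin at the centre of the underside of the 110 x 166 footprint. Starts on the far part of the board.
- weight: 200 g brass check weight: cylinder 31 mm across and 30 mm high, on it a neck and a knob 22 mm across, 45 mm high in all. Origin at the centre of its underside, z up. Starts standing on the balance pan.
- weight_box: open wooden box of the check weight, lined green, fixed on a far corner of the board: 64 x 64 mm, walls 12 mm high and 4 mm thick, floor 4 mm. Origin at the centre of its underside.
- pot_board: bystander: specimen pot with red cap, 47 mm across, 60 mm high, on the board; origin under its centre
- pot_back: bystander: specimen pot as pot_board, beside the board
- pot_side: bystander: specimen pot as pot_board, beside the board
- forceps: bystander: steel forceps 125 mm long lying along their x, 5 mm thick, on the board near the robot
- cap: bystander: loose red cap, 47 mm across, 12 mm high, on the board near the robot
- jar: bystander: white-lidded glass jar, 64 mm across, 85 mm high, beside the board

How it is judged:
On the way, in this order (a step that is already met when the one before it is completed fails the run):
1. the gauge is down over the left block, foot on the middle of the wax, legs down, reading its height (horizontal distance between foot_tip and block_left below 0.01 m and angle between the z axis of gauge and the z axis of block_left, either way round below 0.06 rad and z of gauge in the frame of block_left between -0.0015 and 0.0015 m and z of foot_tip in the frame of block_left between 0.0115 and 0.0145 m and contact force between gauge and block_left above 0.2 N), for 0.7 s.
2. the gauge is down over the mid block, foot on the middle of the wax, legs down, reading its height (horizontal distance between foot_tip and block_mid below 0.01 m and angle between the z axis of gauge and the z axis of block_mid, either way round below 0.06 rad and z of gauge in the frame of block_mid between -0.0015 and 0.0015 m and z of foot_tip in the frame of block_mid between 0.0145 and 0.0175 m and contact force between gauge and block_mid above 0.2 N), for 0.7 s.
3. the gauge is down over the right block, foot on the middle of the wax, legs down, reading its height (horizontal distance between foot_tip and block_right below 0.01 m and angle between the z axis of gauge and the z axis of block_right, either way round below 0.06 rad and z of gauge in the frame of block_right between -0.0015 and 0.0015 m and z of foot_tip in the frame of block_right between 0.0175 and 0.0205 m and contact force between gauge and block_right above 0.2 N), for 0.7 s.
At the end, for the whole second after the job is handed in: Gauge upright on its plate (origin within 25 mm of the plate's centre in x, 38 mm in y); check weight upright in its box; tray flat on the pan, within 12 mm of its centre, with nothing else on the pan; every block present flat on the tray's floor, wax up; all at rest (x of gauge in the frame of plate between -0.025 and 0.025 m and y of gauge in the frame of plate between -0.038 and 0.038 m and z of gauge in the frame of plate between 0.014 and 0.022 m and angle between gauge's own z axis and vertical below 0.05 rad and horizontal distance between tray and pan_top below 0.012 m and horizontal distance between weight and weight_box below 0.03 m and z of weight in the frame of weight_box between 0.001 and 0.008 m and angle between weight's own z axis and vertical below 0.06 rad and angle between tray's own z axis and vertical below 0.04 rad and z of tray in the frame of pan_top between -0.004 and 0.004 m and value of joint pan between 0.002 and 0.0065 m and linear speed of each of tray, gauge, block_left, block_mid, block_right below 0.02 m/s and x of block_left in the frame of tray between -0.052 and 0.052 m and y of block_left in the frame of tray between -0.08 and 0.08 m and z of block_left in the frame of tray between 0 and 0.008 m and angle between each of block_left, block_mid, block_right's own z axis and vertical below 0.12 rad and x of block_mid in the frame of tray between -0.052 and 0.052 m and y of block_mid in the frame of tray between -0.08 and 0.08 m and z of block_mid in the frame of tray between 0 and 0.008 m and x of block_right in the frame of tray between -0.052 and 0.052 m and y of block_right in the frame of tray between -0.08 and 0.08 m and z of block_right in the frame of tray between 0 and 0.008 m); the robot touches nothing.
It fails at once if a bystander (pot, jar, cap or forceps) is shifted by more than 3 cm (distance of any of pot_board, pot_back, pot_side, forceps, cap, jar from where it was at the start of the episode above 0.03 m).
It fails at once if the gauge is pressed on a wax block with more than 15 N (a leg set on the block, or slammed down) (contact force between gauge and block_left above 15 N or contact force between gauge and block_mid above 15 N or contact force between gauge and block_right above 15 N).
Of block_left, block_mid, block_right only 2 to 3 are there at a start; the rules pass over those that are not, and their reading is None.
At some moment in a run one of block_left, block_mid, block_right, tray may be knocked a few centimetres aside while the robot is not near it.
It also fails if it takes over 210 s, if anything falls off the work surface, if the arm or the gripper's body presses on something with over 40 N, if the wrist force passes 120 N, or if a joint passes its speed limit or range.

## Working session

There is one attempt and no reset: what is moved stays moved. The work goes in short steps, Python scripts to look and compute and a shell command to move; the robot and the scene stay as the last step left them, time stands still between calls to the robot, and variables do not carry over. Pictures are saved under pics/ and viewed, and the job is handed in when it is done.

```bash
ls; mkdir -p pics
python3 - <<'E'
from station import ctrl
import cv2,numpy as np
print(ctrl.get_obs())
for n in ["top","side","wrist"]:
    d=ctrl.get_image(n); cv2.imwrite(f"pics/{n}0.png",d["img"][:,:,::-1]); print(n,d["fx"],d["fy"],d["cx"],d["cy"],np.round(d["T"],4).tolist())
E
```

```text
pics
{'t': 0.0, 'q': array([ 1.05495355e+00,  5.33478933e-02,  1.61431748e+00,  2.75054787e-05,
        1.47598900e+00, -1.18981673e-01]), 'dq': array([-2.69688690e-04, -6.00295949e-05,  1.13569883e-03,  8.55127689e-04,
       -2.96237235e-03,  1.02444229e-03]), 'effort': array([ 2.52381113e-03, -3.93672538e+01, -3.70187545e+01,  1.09624502e-04,
        6.94248243e-03,  2.72860561e-06]), 'tool_pos': array([0.24124772, 0.57588065, 0.23005455]), 'tool_rot': array([ 2.61501247,  1.73942996, -0.00290889]), 'contact_force': array([-0.2860137 , -0.09696648,  0.39063132]), 'wrist_torque': array([0.00547342, 0.00307366, 0.03039501]), 'opening': 0.08563650319303061}
top 364.4655145421832 364.4655145421832 318.76753911867115 199.9328481489399 [[-0.0174, -0.9873, 0.1577, 0.4524], [-0.9998, 0.0155, -0.0132, 0.0064], [0.0106, -0.1579, -0.9874, 1.0392], [0.0, 0.0, 0.0, 1.0]]
side 494.1323171675505 494.1323171675505 329.9753566986727 197.7462906962599 [[0.8229, -0.2895, 0.4889, -0.111], [-0.568, -0.3998, 0.7194, -1.0468], [-0.0128, -0.8697, -0.4934, 0.783], [0.0, 0.0, 0.0, 1.0]]
wrist 325.9117722457701 325.9117722457701 318.73771063782095 200.07265229424465 [[0.3862, 0.8874, 0.2519, 0.1773], [0.9224, -0.3711, -0.1067, 0.6026], [-0.0012, 0.2735, -0.9619, 0.3734], [0.0, 0.0, 0.0, 1.0]]
```

View pics/top0.png

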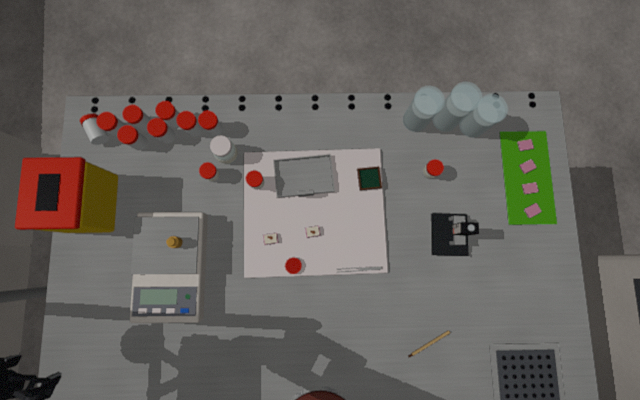

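View pics/side0.png

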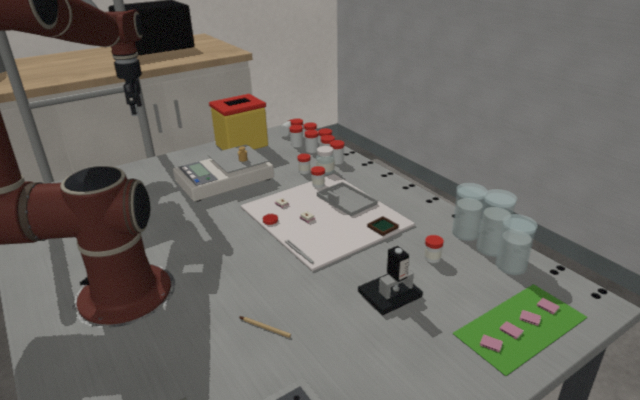

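View pics/wrist0.png

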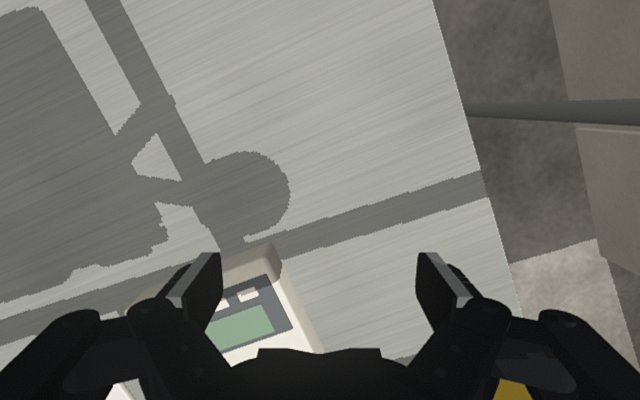

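```bash
cat > h.py <<'E'
from station import ctrl
import cv2,numpy as np
from scipy.spatial.transform import Rotation as R
def ray(d,u,v,z):
    T=np.array(d["T"]); c=np.array([(u-d["cx"])/d["fx"],(v-d["cy"])/d["fy"],1.])
    w=T[:3,:3]@c; o=T[:3,3]; return o+w*(z-o[2])/w[2]
def proj(d,p):
    T=np.linalg.inv(np.array(d["T"])); c=T[:3,:3]@np.array(p)+T[:3,3]
    return d["fx"]*c[0]/c[2]+d["cx"], d["fy"]*c[1]/c[2]+d["cy"]
def state():
    o=ctrl.get_obs(); r=R.from_rotvec(o["tool_rot"]).as_matrix()
    print("t",round(o["t"],2),"pos",np.round(o["tool_pos"],4),"jawdir deg",round(np.degrees(np.arctan2(r[1,0],r[0,0])),2),"tilt",np.round(r[:2,2],4),"F",np.round(o["contact_force"],2),"open",round(o["opening"],4),"q",np.round(o["q"],2))
def crop(name,x0,y0,x1,y1,k,out):
    d=ctrl.get_image(name); im=d["img"][:,:,::-1]
    cv2.imwrite(out,cv2.resize(im[y0:y1,x0:x1],None,fx=k,fy=k,interpolation=cv2.INTER_CUBIC)); return d
E
python3 - <<'E'
from h import *
crop("top",235,140,395,285,5,"pics/c1.png")
crop("top",420,200,490,265,8,"pics/c2.png")
d=crop("top",125,205,215,325,5,"pics/c3.png")
state()
E
```

```text
t 0.3 pos [0.2414 0.5763 0.2309] jawdir deg 67.27 tilt [-0.0004 -0.0006] F [-0.8   0.35  0.37] open 0.0854 q [ 1.06  0.05  1.61  0.    1.48 -0.12]
```

View pics/c1.png

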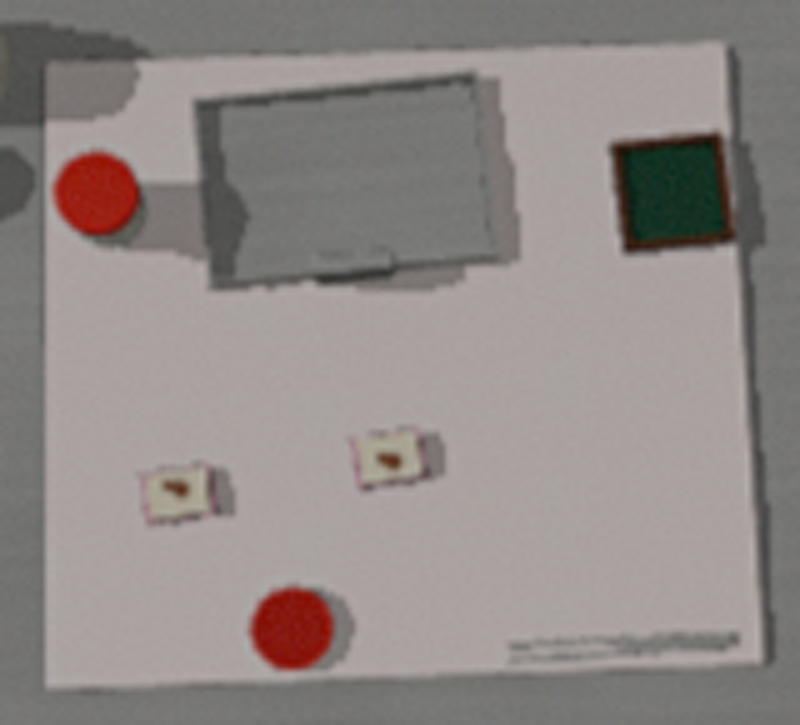

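View pics/c2.png

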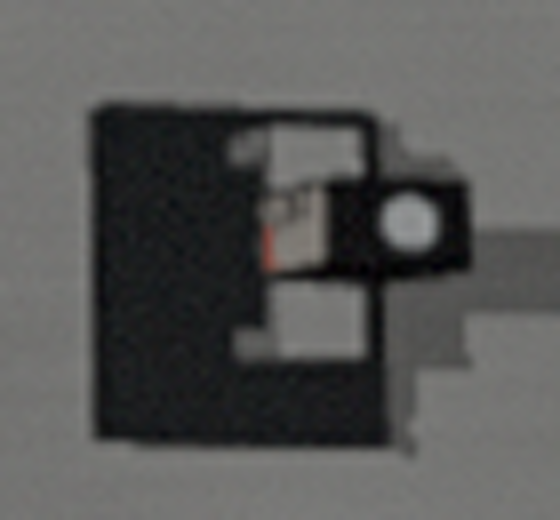

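View pics/c3.png

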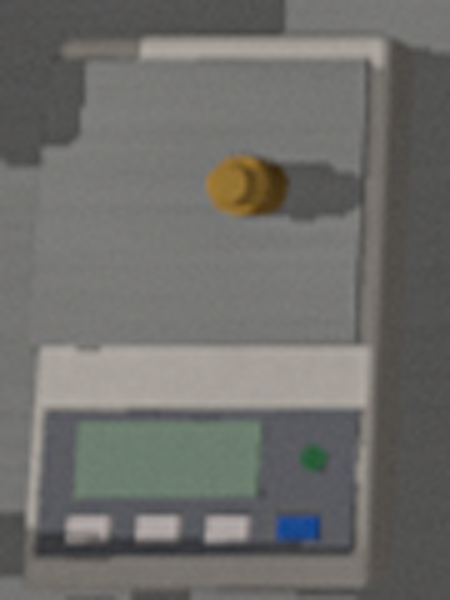

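Run:
```python
from h import *
d=ctrl.get_image("top")
def c(u,v,k,x0,y0,z): return np.round(ray(d,(u+.5)/k+x0-.5,(v+.5)/k+y0-.5,z),4)
print("knob",c(233,184,5,125,205,.120))
print("pan corners",[c(*p,5,125,205,.075) for p in [(365,60),(357,345),(30,345)]])
print("box",[c(*p,5,235,140,.022) for p in [(612,143),(720,135),(735,240),(625,250)]])
print("tray top",[c(*p,5,235,140,.024) for p in [(195,100),(473,75),(495,260),(210,288)]])
print("tab", [c(*p,5,235,140,.054) for p in [(318,265),(392,255)]])
print("bl",[c(*p,5,235,140,.017) for p in [(140,473),(212,463),(218,512),(148,523)]])
print("br",[c(*p,5,235,140,.017) for p in [(350,436),(420,428),(430,478),(360,488)]])
print("button",c(410,222,8,420,200,.132))
print("plate",[c(*p,8,420,200,.018) for p in [(95,105),(385,445),(95,438)]])
print("legs",[c(*p,8,420,200,.018+.042) for p in [(270,125),(362,130),(275,355),(365,358)]])
s=ctrl.get_image("side")
cv2.imwrite("pics/s1.png",cv2.resize(s["img"][140:330,160:440,::-1],None,fx=2.8,fy=2.8,interpolation=2))
state()
```

```text
knob [0.5001 0.3645 0.12  ]
pan corners [array([0.5667, 0.3154, 0.075 ]), array([0.4184, 0.3143, 0.075 ]), array([0.4214, 0.4825, 0.075 ])]
box [array([ 0.7053, -0.1186,  0.022 ]), array([ 0.7091, -0.1809,  0.022 ]), array([ 0.6475, -0.1868,  0.022 ]), array([ 0.6427, -0.1238,  0.022 ])]
tray top [array([0.7336, 0.1203, 0.024 ]), array([ 0.7462, -0.0396,  0.024 ]), array([ 0.6377, -0.0497,  0.024 ]), array([0.6242, 0.1116, 0.024 ])]
tab [array([0.631 , 0.0493, 0.054 ]), array([0.6359, 0.0086, 0.054 ])]
bl [array([0.5211, 0.1513, 0.017 ]), array([0.526 , 0.1111, 0.017 ]), array([0.4987, 0.1077, 0.017 ]), array([0.4933, 0.1466, 0.017 ])]
br [array([0.5399, 0.0338, 0.017 ]), array([ 0.5437, -0.0056,  0.017 ]), array([ 0.5156, -0.0107,  0.017 ]), array([0.5107, 0.0285, 0.017 ])]
button [ 0.5219 -0.385   0.132 ]
plate [array([ 0.5739, -0.3256,  0.018 ]), array([ 0.4533, -0.4189,  0.018 ]), array([ 0.4574, -0.3179,  0.018 ])]
legs [array([ 0.5611, -0.3711,  0.06  ]), array([ 0.5589, -0.4023,  0.06  ]), array([ 0.4836, -0.3669,  0.06  ]), array([ 0.4821, -0.3971,  0.06  ])]
t 0.4 pos [0.2415 0.5764 0.2312] jawdir deg 67.26 tilt [-0.0001 -0.0002] F [-0.03 -0.01 -0.41] open 0.0856 q [ 1.05  0.05  1.61  0.    1.48 -0.12]
```

View pics/s1.png

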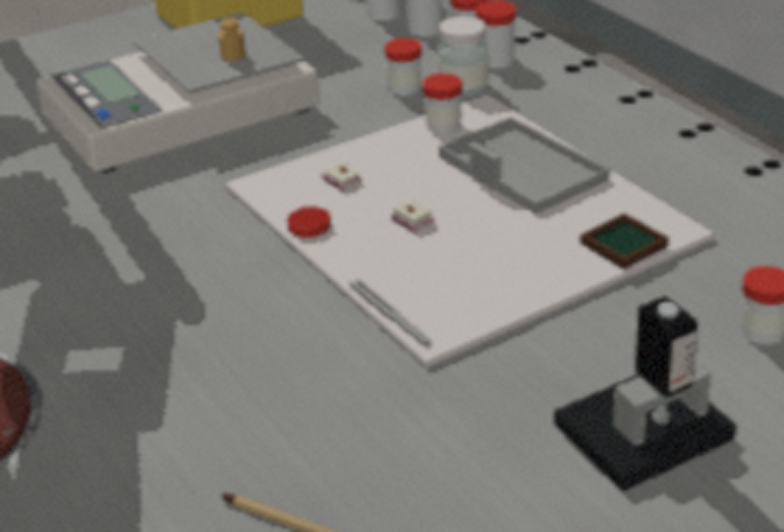

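```bash
python3 -m handwheel '{"offset":[[0.4,-0.3,0],[1.2,-0.9,0],[2,-1.6,0],[2.8,-2.3,0],[3.6,-3,0],[4.4,-3.7,0],[5.2,-4.3,0],[5.9,-4.9,0],[6.3,-5.2,0],[6.45,-5.3,0]],"roll":[-0.8,-2,-3.3,-4.6,-5.9,-7.2,-8.5,-9.7,-10.7,-11.2]}' 85
python3 - <<'E'
from h import *
state(); d=ctrl.get_image("wrist"); cv2.imwrite("pics/w1.png",d["img"][:,:,::-1])
print(proj(d,(.5,.3645,.12)),proj(d,(.5,.3645,.075)))
E
```

```text
t: 1.4
tool_pos: [0.5013, 0.3627, 0.2313]
tool_rot: [3.141, -0.007, 0.001]
contact_force: [-0.6, -0.5, -0.4]
opening: 0.0848
t 1.4 pos [0.5013 0.3627 0.2313] jawdir deg -0.27 tilt [ 0.0004 -0.0003] F [-0.59 -0.51 -0.44] open 0.0848 q [ 0.51  0.04  1.63 -0.    1.48  0.51]
(np.float64(317.01711795808586), np.float64(194.01521377958437)) (np.float64(317.1829851220267), np.float64(181.8113146702773))
```

View pics/w1.png

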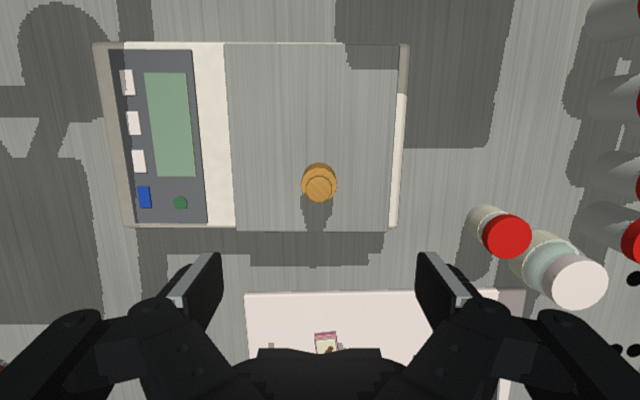

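Run:
```python
from h import *
d=ctrl.get_image("wrist")
print("knob",ray(d,319.5,188,.12))
print("pan",[np.round(ray(d,*p,.075),4) for p in [(223,43),(400,43),(391,232),(238,231)]])
im=d["img"].astype(int); m=((im[:,:,0]-im[:,:,2]>50)&(im[:,:,1]-im[:,:,2]>20)).astype(np.uint8)
m[:150]=0;m[230:]=0;m[:,:280]=0;m[:,360:]=0
x,y,w,h=cv2.boundingRect(m);print(x,y,w,h)
```

```text
knob [0.50219349 0.36949923 0.12      ]
pan [array([0.4218, 0.4842, 0.075 ]), array([0.5705, 0.4835, 0.075 ]), array([0.5724, 0.3137, 0.075 ]), array([0.4222, 0.3156, 0.075 ])]
301 163 36 40
```

```bash
python3 -m handwheel '{"offset":[[0,0.1,-0.3],[0,0.1,-0.8],[0,0.1,-1.3],[0,0.1,-1.8],[0,0.1,-2.3],[0,0.1,-2.8],[0,0.1,-3.2],[0,0.1,-3.45],[0,0.1,-3.6],[0,0.1,-3.6]],"roll":[0,0,0,0,0,0,0,0,0,0]}' 60
python3 -m handwheel '{"offset":[[0,0,0],[0,0,0],[0,0,0],[0,0,0],[0,0,0],[0,0,0],[0,0,0],[0,0,0],[0,0,0],[0,0,0]],"roll":[0,0,0,0,0,0,0,0,0,0]}' 20 40
```

```text
t: 2.5
tool_pos: [0.4991, 0.3684, 0.0865]
tool_rot: [3.141, 0.003, -0.002]
contact_force: [-0.3, -0.1, 0.3]
opening: 0.06
t: 3.5
tool_pos: [0.4997, 0.3685, 0.0874]
tool_rot: [-3.141, -0.002, -0.001]
contact_force: [1.7, 0.5, 0.8]
opening: 0.0293
```

```bash
python3 -m handwheel '{"offset":[[0,0,0.2],[0,0,0.7],[0,0,1.3],[0,0,1.9],[0.1,-0.3,2.3],[0.4,-1.1,2.5],[0.7,-2,2.5],[1,-3,2.5],[1.35,-4,2.5],[1.7,-5,2.5]],"roll":[0,0,0,0,0,0,0,0,0,0]}'
python3 -m handwheel '{"offset":[[0.35,-1,0],[0.7,-2,0],[1.05,-3,0],[1.4,-4,0],[1.75,-5,0],[2.1,-6,0],[2.4,-7,0],[2.6,-7.6,0],[2.7,-7.9,0],[2.7,-8,0]],"roll":[0,0,0,0,0,0,0,0,0,0]}'
python3 - <<'E'
from h import *
state(); d=ctrl.get_image("wrist"); cv2.imwrite("pics/w2.png",d["img"][:,:,::-1])
E
```

```text
t: 4.5
tool_pos: [0.5669, 0.1659, 0.1866]
tool_rot: [3.141, 0.002, -0.004]
contact_force: [0.8, 0.5, -2.2]
opening: 0.0297
t: 5.5
tool_pos: [0.6749, -0.1529, 0.1864]
tool_rot: [-3.141, 0.001, 0.003]
contact_force: [1.0, -0.9, -1.3]
opening: 0.0297
t 5.5 pos [ 0.6749 -0.1529  0.1864] jawdir deg -0.03 tilt [-0.002   0.0007] F [ 1.03 -0.92 -1.3 ] open 0.0297 q [-0.33  0.24  1.49  0.    1.42 -0.33]
```

View pics/w2.png

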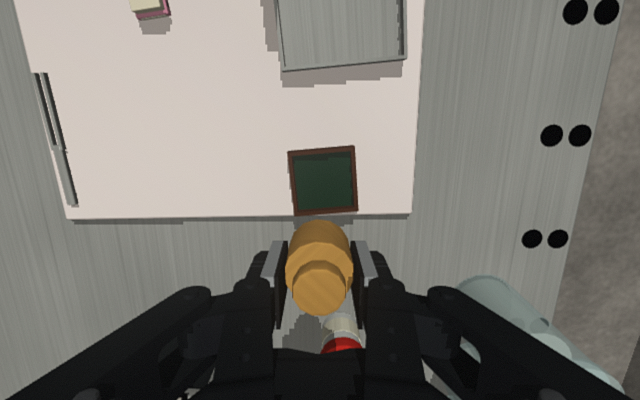

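```bash
python3 - <<'E'
from h import *
d=ctrl.get_image("wrist")
print(np.mean([ray(d,*p,.022) for p in [(289,151),(354,146),(358,211),(294,215)]],0))
E
python3 -m handwheel '{"offset":[[0,0,-0.3],[0,0,-0.8],[0,0,-1.3],[0,0,-1.8],[0,0,-2.3],[0,0,-2.8],[0,0,-3.2],[0,0,-3.5],[0,0,-3.7],[0,0,-3.7]],"roll":[0,0,0,0,0,0,0,0,0,0]}'
```

```text
[ 0.6794563  -0.15209973  0.022     ]
t: 6.6
tool_pos: [0.6747, -0.1511, 0.0379]
tool_rot: [-3.141, -0.002, 0.003]
contact_force: [-0.3, -0.5, -2.0]
opening: 0.0294
```

```bash
python3 -m handwheel '{"offset":[[0.07,0,0],[0.07,0,-0.05],[0.07,0,-0.1],[0.07,0,-0.15],[0.07,0,-0.2],[0.07,0,-0.23],[0.07,0,-0.26],[0.07,0,-0.28],[0.07,0,-0.28],[0.07,0,-0.28]],"roll":[0,0,0,0,0,0,0,0,0,0]}'
```

```text
t: 7.6
tool_pos: [0.6783, -0.1516, 0.0284]
tool_rot: [3.142, 0.002, -0.0]
contact_force: [-1.9, 1.2, 1.4]
opening: 0.0295
```

```bash
python3 -m handwheel '{"offset":[[0,0,0],[0,0,0],[0,0,0],[0,0,0],[0,0,0.1],[0,0,0.4],[0,0,0.9],[0,0,1.5],[0,0,2.2],[0,0,3]],"roll":[0,0,0,0,0,0,0,0,0,0]}' 50
python3 -m handwheel '{"offset":[[0,-0.5,0.7],[-0.3,-1,1.2],[-0.8,-1.6,1.5],[-1.3,-2.3,1.5],[-1.9,-3,1.5],[-2.5,-3.7,1.5],[-3.1,-4.4,1.5],[-3.5,-5,1.5],[-3.8,-5.5,1.5],[-3.9,-5.7,1.5]],"roll":[0,0,0,0,0,0,0,0,-0.2,-0.5]}' 85
python3 - <<'E'
from h import *
state(); d=ctrl.get_image("wrist"); cv2.imwrite("pics/w3.png",d["img"][:,:,::-1])
d=crop("top",335,150,495,270,5,"pics/c4.png")
E
```

```text
t: 8.6
tool_pos: [0.678, -0.1515, 0.1495]
tool_rot: [-3.141, -0.002, 0.001]
contact_force: [0.7, -0.4, -0.5]
opening: 0.0498
t: 9.6
tool_pos: [0.5213, -0.3814, 0.2095]
tool_rot: [3.139, -0.087, 0.002]
contact_force: [0.7, -0.2, 0.1]
opening: 0.0852
t 9.6 pos [ 0.5213 -0.3814  0.2095] jawdir deg -3.16 tilt [ 0.001  -0.0014] F [ 0.66 -0.24  0.1 ] open 0.0852 q [-0.75  0.11  1.58 -0.    1.44 -0.69]
```

View pics/w3.png

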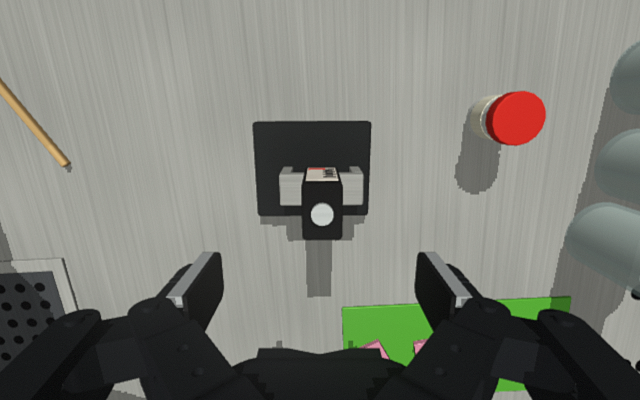

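View pics/c4.png

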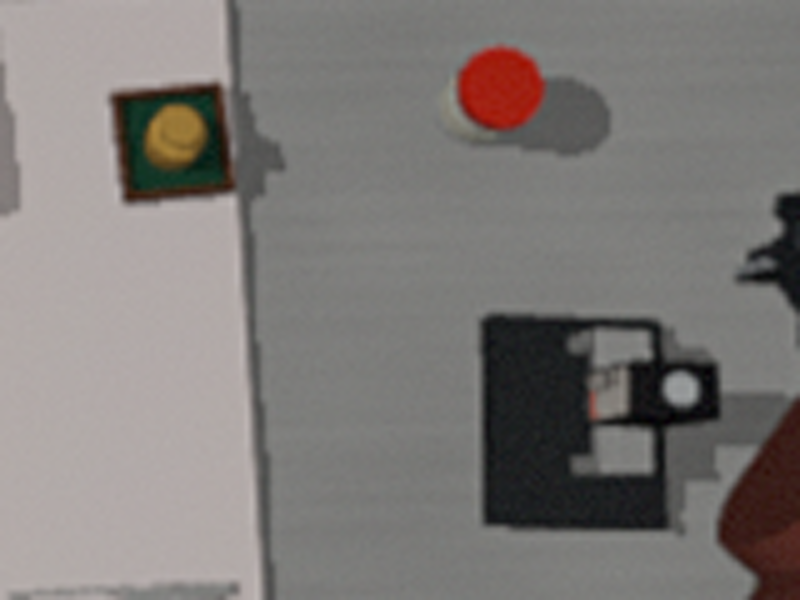

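Run:
```python
from h import *
d=ctrl.get_image("wrist")
print("button",ray(d,322,215,.132))
print("housing top",[ray(d,*p,.128) for p in [(304,181),(341,181),(343,240),(302,240)]])
print("plate",[ray(d,*p,.018)[:2] for p in [(253,122),(371,122),(258,215)]])
print("legs",[ray(d,*p,.018+.042)[:2] for p in [(280,172),(363,172),(279,205),(363,206)]])
```

```text
button [ 0.52428841 -0.38514175  0.132     ]
housing top [array([ 0.51289826, -0.36065075,  0.128     ]), array([ 0.53888114, -0.36204528,  0.128     ]), array([ 0.53882047, -0.4067952 ,  0.128     ]), array([ 0.508497  , -0.40515392,  0.128     ])]
plate [array([ 0.45992058, -0.32195355]), array([ 0.57749533, -0.32821559]), array([ 0.45475102, -0.41951173])]
legs [array([ 0.48787156, -0.36601544]), array([ 0.56325838, -0.3700566 ]), array([ 0.48425991, -0.39719201]), array([ 0.56273934, -0.40239767])]
```

```bash
python3 -m handwheel '{"offset":[[0.05,-0.09,-0.3],[0.05,-0.09,-0.7],[0.05,-0.09,-1.1],[0.05,-0.09,-1.5],[0.05,-0.09,-1.9],[0.05,-0.09,-2.3],[0.05,-0.09,-2.7],[0.05,-0.09,-3],[0.05,-0.09,-3.1],[0.05,-0.09,-3.1]],"roll":[0,0,0,0,0,0,0,0,0,0]}' 80
python3 -m handwheel '{"offset":[[0,0,0],[0,0,0],[0,0,0],[0,0,0],[0,0,0],[0,0,0],[0,0,0],[0,0,0],[0,0,0],[0,0,0]],"roll":[0,0,0,0,0,0,0,0,0,0]}' 20 60
python3 - <<'E'
from h import *
state()
E
```

```text
t: 10.75
tool_pos: [0.524, -0.3829, 0.0833]
tool_rot: [-3.14, 0.081, 0.001]
contact_force: [0.5, 0.0, -0.1]
opening: 0.0799
t: 11.75
tool_pos: [0.5246, -0.3835, 0.085]
tool_rot: [3.14, -0.08, 0.001]
contact_force: [-2.4, 0.8, 5.9]
opening: 0.0293
t 11.75 pos [ 0.5246 -0.3835  0.085 ] jawdir deg -2.93 tilt [ 0.0006 -0.0007] F [-2.43  0.75  5.85] open 0.0293 q [-0.75  0.24  1.67 -0.    1.24 -0.69]
```

```bash
python3 -m handwheel '{"offset":[[0,0,0.2],[0,0,0.6],[0,0,1.1],[0,0,1.6],[0,0.2,2],[0,0.7,2.4],[0,1.4,2.6],[0,2.2,2.6],[0,3.1,2.6],[0,4,2.6]],"roll":[0,0,0,0,0.1,0.3,0.5,0.7,0.9,1.1]}'
python3 -m handwheel '{"offset":[[0,0.9,0],[0,1.8,0],[0,2.7,0],[0,3.6,0],[0,4.4,0],[0,5.1,0],[0,5.8,0],[0,6.2,0],[0,6.5,0],[0,6.5,0]],"roll":[0.2,0.3,0.4,0.5,0.5,0.5,0.5,0.5,0.5,0.5]}'
python3 - <<'E'
from h import *
state(); d=ctrl.get_image("wrist"); cv2.imwrite("pics/w4.png",d["img"][:,:,::-1])
E
```

```text
t: 12.75
tool_pos: [0.5239, -0.2213, 0.1884]
tool_rot: [-3.139, -0.102, -0.0]
contact_force: [0.2, 0.2, -3.7]
opening: 0.0292
t: 13.75
tool_pos: [0.5239, 0.0381, 0.1882]
tool_rot: [-3.136, -0.186, 0.0]
contact_force: [-0.5, -0.5, -3.2]
opening: 0.0293
t 13.75 pos [0.5239 0.0381 0.1882] jawdir deg 6.8 tilt [-0.0001  0.0003] F [-0.47 -0.47 -3.18] open 0.0293 q [-0.07 -0.16  1.89  0.    1.41 -0.19]
```

View pics/w4.png

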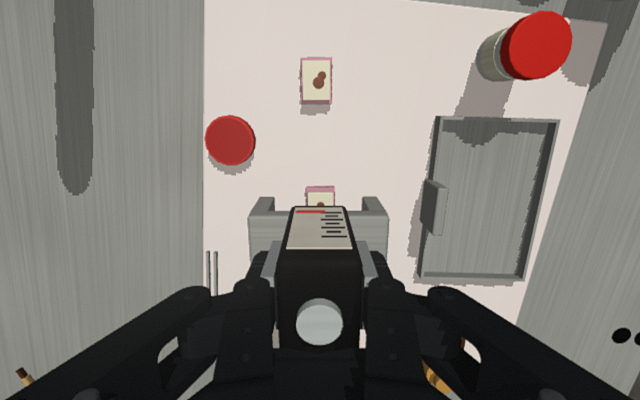

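```bash
cat >> h.py <<'E'
def blockmask(d,x0,y0,x1,y1,z=.013):
    """pixels not white-grey board: pink or cream; returns minAreaRect world"""
    im=d["img"].astype(int); sat=im.max(2)-im.min(2)
    m=np.zeros(im.shape[:2],np.uint8); m[y0:y1,x0:x1]=(sat[y0:y1,x0:x1]>28)
    n,l,st,c=cv2.connectedComponentsWithStats(m)
    i=1+np.argmax(st[1:,4]); ys,xs=np.where(l==i)
    P=np.array([ray(d,a,b,z)[:2] for a,b in zip(xs,ys)])
    r=cv2.minAreaRect((P*1000).astype(np.float32)); return st[i],r
E
python3 - <<'E'
from h import *
d=ctrl.get_image("wrist")
print(d["img"][100,350],d["img"][62,303],d["img"][70,310])
print(blockmask(d,280,40,350,125,.017))
print([np.round(ray(d,*p,.017)[:2],4) for p in [(301,58),(332,57),(332,102),(302,102)]])
print("mid",[np.round(ray(d,*p,.017)[:2],4) for p in [(306,186),(335,186)]])
zz=.1882-.067
print("button",ray(d,320,322,zz+.114)[:2],"legs",[np.round(ray(d,*p,zz+.042)[:2],4) for p in [(250,213),(388,213)]])
t=ctrl.get_image("top"); print(blockmask(t,255,225,285,250,.017),blockmask(t,300,220,330,245,.017))
E
```

```text
[221 210 203] [220 214 186] [219 212 188]
(array([ 300,   56,   32,   47, 1429], dtype=int32), ((510.25994873046875, 129.69667053222656), (28.06938934326172, 39.51760482788086), 7.349579811096191))
[array([0.4953, 0.146 ]), array([0.5227, 0.1501]), array([0.5276, 0.112 ]), array([0.5001, 0.1087])]
mid [array([0.5123, 0.0299]), array([0.5408, 0.0333])]
button [0.52455465 0.03538582] legs [array([0.4853, 0.0466]), array([0.5597, 0.0554])]
(array([255, 225,  11,  25, 227], dtype=int32), ((513.63427734375, 159.2213592529297), (28.125957489013672, 66.73655700683594), 89.0575942993164)) (array([300, 220,  30,  25, 578], dtype=int32), ((525.0101928710938, 6.222377777099609), (81.63726806640625, 67.15512084960938), 89.06588745117188))
```

```bash
python3 -m handwheel '{"offset":[[-0.05,0.3,0],[-0.1,0.8,0],[-0.2,1.4,0],[-0.3,1.9,0],[-0.35,2.2,0],[-0.35,2.34,-0.1],[-0.35,2.34,-0.4],[-0.35,2.34,-0.8],[-0.35,2.34,-1.1],[-0.35,2.34,-1.3]],"roll":[0,0,0,0,0,0,0,0,0,0]}'
python3 - <<'E'
from h import *
state(); d=ctrl.get_image("wrist"); cv2.imwrite("pics/w5.png",d["img"][:,:,::-1])
E
```

```text
t: 14.9
tool_pos: [0.5091, 0.1297, 0.1333]
tool_rot: [3.136, 0.181, -0.006]
contact_force: [0.7, -0.3, -2.9]
opening: 0.0294
t 14.9 pos [0.5091 0.1297 0.1333] jawdir deg 6.61 tilt [-0.0037 -0.0006] F [ 0.71 -0.28 -2.94] open 0.0294 q [ 0.11 -0.1   1.93 -0.    1.31 -0.01]
```

View pics/w5.png

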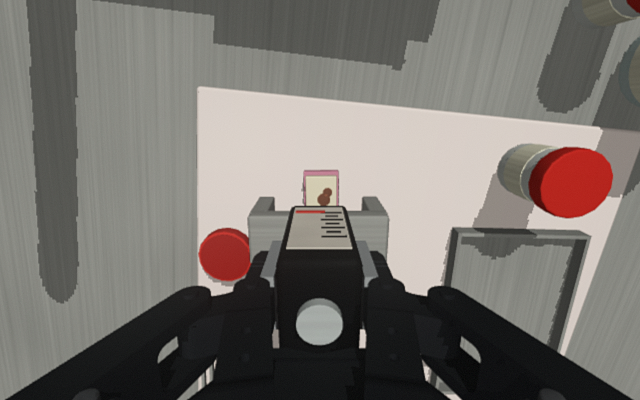

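```bash
python3 -m handwheel '{"offset":[[0,0,-0.1],[0,0,-0.3],[0,0,-0.5],[0,0,-0.7],[0,0,-0.9],[0,0,-1.05],[0,0,-1.15],[0,0,-1.2],[0,0,-1.25],[0,0,-1.25]],"roll":[0,0,0,0,0,0,0,0,0,0]}'
python3 - <<'E'
from h import *
state()
E
python3 -m handwheel '{"offset":[[0,0,-0.03],[0,0,-0.06],[0,0,-0.09],[0,0,-0.12],[0,0,-0.15],[0,0,-0.17],[0,0,-0.19],[0,0,-0.21],[0,0,-0.22],[0,0,-0.22]],"roll":[0,0,0,0,0,0,0,0,0,0]}'
python3 - <<'E'
from h import *
state(); crop("side",230,180,350,260,6,"pics/s2.png")
E
```

```text
t: 15.95
tool_pos: [0.5105, 0.1305, 0.0862]
tool_rot: [-3.136, -0.183, -0.0]
contact_force: [-1.3, 0.2, -1.9]
opening: 0.0296
t 15.95 pos [0.5105 0.1305 0.0862] jawdir deg 6.66 tilt [0.0003 0.0001] F [-1.33  0.23 -1.94] open 0.0296 q [ 0.11 -0.04  1.96  0.    1.22 -0.01]
t: 16.95
tool_pos: [0.5103, 0.1304, 0.0772]
tool_rot: [3.136, 0.183, -0.0]
contact_force: [0.8, 0.1, -2.4]
opening: 0.0292
t 16.95 pos [0.5103 0.1304 0.0772] jawdir deg 6.66 tilt [-0. -0.] F [ 0.81  0.09 -2.38] open 0.0292 q [ 0.11 -0.03  1.97 -0.    1.21 -0.01]
```

View pics/s2.png

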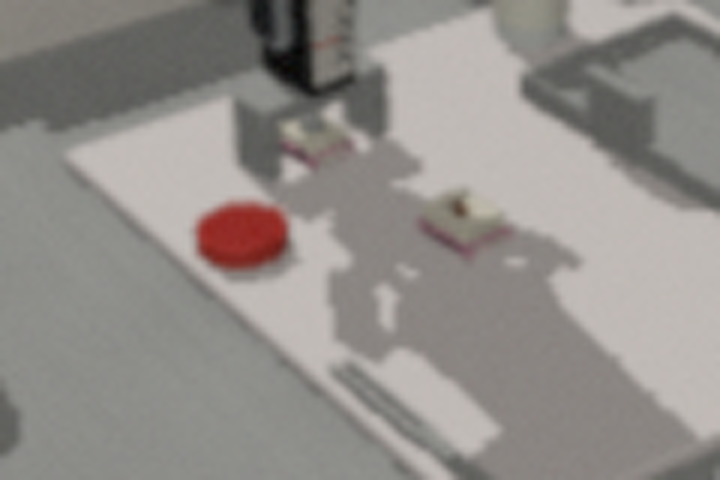

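```bash
python3 -m handwheel '{"offset":[[0,0,-0.01],[0,0,-0.02],[0,0,-0.03],[0,0,-0.03],[0,0,-0.04],[0,0,-0.04],[0,0,-0.05],[0,0,-0.05],[0,0,-0.05],[0,0,-0.05]],"roll":[0,0,0,0,0,0,0,0,0,0]}'
python3 - <<'E'
from h import *
state(); state()
E
```

```text
t: 18.0
tool_pos: [0.5104, 0.1305, 0.077]
tool_rot: [3.136, 0.183, -0.001]
contact_force: [-6.0, -0.6, 9.8]
opening: 0.0295
t 18.0 pos [0.5104 0.1305 0.077 ] jawdir deg 6.68 tilt [-0.0006 -0.0002] F [-6.01 -0.64  9.85] open 0.0295 q [ 0.11 -0.03  1.97 -0.    1.21 -0.01]
t 18.0 pos [0.5104 0.1305 0.077 ] jawdir deg 6.68 tilt [-0.0006 -0.0002] F [-6.01 -0.64  9.85] open 0.0295 q [ 0.11 -0.03  1.97 -0.    1.21 -0.01]
```

```bash
python3 -m handwheel '{"offset":[[0,0,0.02],[0,0,0.03],[0,0,0.03],[0,0,0.03],[0,0,0.03],[0,0,0.03],[0,0,0.03],[0,0,0.03],[0,0,0.03],[0,0,0.03]],"roll":[0,0,0,0,0,0,0,0,0,0]}'
python3 -m handwheel '{"offset":[[0,0,0],[0,0,0],[0,0,0],[0,0,0],[0,0,0],[0,0,0],[0,0,0],[0,0,0],[0,0,0],[0,0,0]],"roll":[0,0,0,0,0,0,0,0,0,0]}' 40
python3 - <<'E'
from h import *
state(); d=ctrl.get_image("wrist"); cv2.imwrite("pics/w6.png",d["img"][:,:,::-1]); crop("side",230,140,350,240,6,"pics/s3.png")
crop("top",250,200,330,270,8,"pics/t3.png")
E
```

```text
t: 19.0
tool_pos: [0.5104, 0.1304, 0.077]
tool_rot: [3.136, 0.183, -0.0]
contact_force: [-3.6, -0.2, 5.5]
opening: 0.0298
t: 20.0
tool_pos: [0.5104, 0.1304, 0.0765]
tool_rot: [3.136, 0.183, 0.0]
contact_force: [-0.2, 0.3, -0.1]
opening: 0.0402
t 20.0 pos [0.5104 0.1304 0.0765] jawdir deg 6.67 tilt [ 0.0001 -0.    ] F [-0.25  0.31 -0.09] open 0.0402 q [ 0.11 -0.03  1.97 -0.    1.2  -0.01]
```

View pics/w6.png

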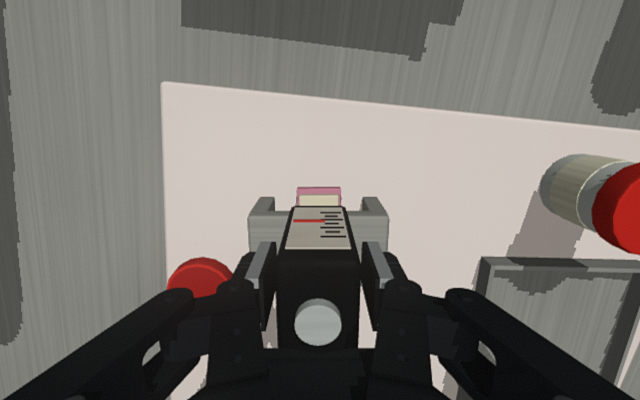

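View pics/s3.png

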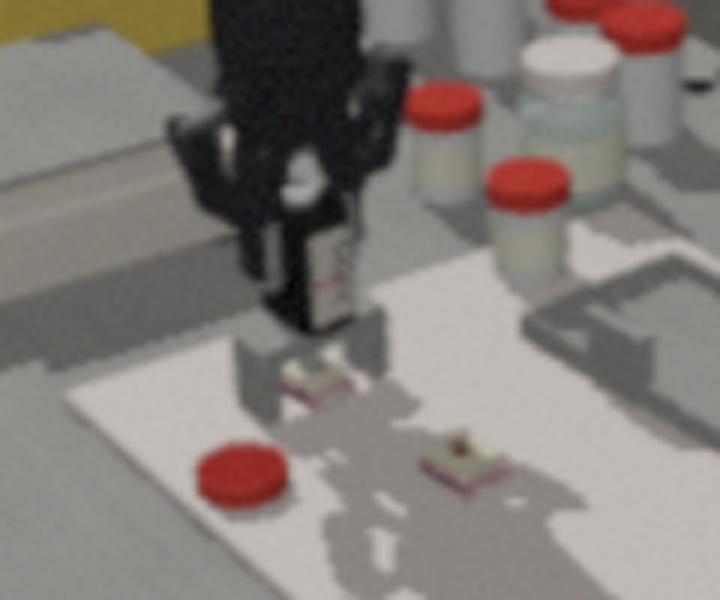

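View pics/t3.png

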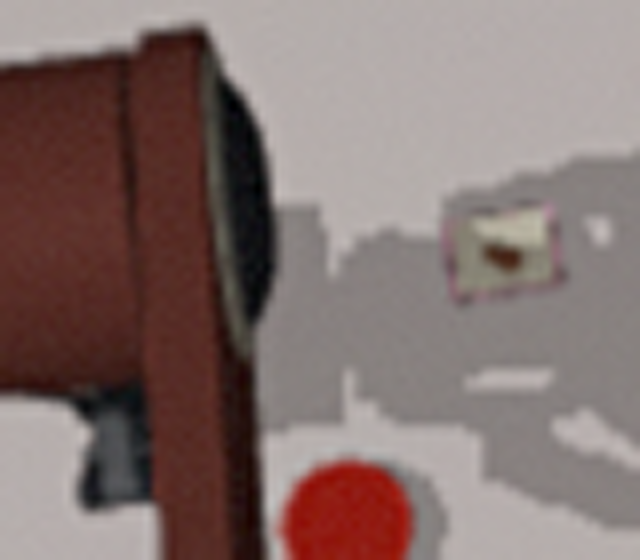

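```bash
python3 - <<'E'
from h import *
d=ctrl.get_image("wrist"); 
e=ray(d,318.5,188,.017)[:2]; b=ray(d,318,322,.124)[:2]; l=[ray(d,*p,.052)[:2] for p in [(249,213),(389,213)]]
a=np.radians(6.7); yv=np.array([-np.sin(a),np.cos(a)])
print("block c",e-.020*yv,"button",b,"leg front mid minus15", np.mean(l,0)-.015*yv)
E
python3 -m handwheel '{"offset":[[0,0,0],[0,0,0],[0,0,0],[0,0,0],[0,0,0],[0,0,0],[0,0,0],[0,0,0],[0,0,0],[0,0,0]],"roll":[0,0,0,0,0,0,0,0,0,0]}' 20 60
```

```text
block c [0.51021199 0.1298637 ] button [0.51008098 0.12888177] leg front mid minus15 [0.51051197 0.12952175]
t: 21.2
tool_pos: [0.5102, 0.1304, 0.0766]
tool_rot: [3.136, 0.183, -0.001]
contact_force: [-3.2, 0.4, 4.9]
opening: 0.0293
```

```bash
python3 -m handwheel '{"offset":[[0,0,0.1],[0,0,0.4],[0,0,0.9],[0,0,1.4],[0.05,-0.2,1.7],[0.15,-0.7,1.75],[0.25,-1.4,1.75],[0.35,-2.1,1.75],[0.45,-2.7,1.75],[0.45,-2.94,1.75]],"roll":[0,0,0,0,0,0,0,0,0,0]}'
python3 - <<'E'
from h import *
ctrl.get_image("top")
state(); d=ctrl.get_image("wrist"); cv2.imwrite("pics/w7.png",d["img"][:,:,::-1])
E
```

```text
t: 22.2
tool_pos: [0.5285, 0.0105, 0.1464]
tool_rot: [3.136, 0.179, -0.0]
contact_force: [0.2, -0.3, -2.9]
opening: 0.0295
t 22.25 pos [0.5283 0.0102 0.1463] jawdir deg 6.52 tilt [-0.0004 -0.0012] F [ 0.17 -1.7  -3.65] open 0.0294 q [-0.12 -0.11  1.92 -0.    1.33 -0.23]
```

View pics/w7.png

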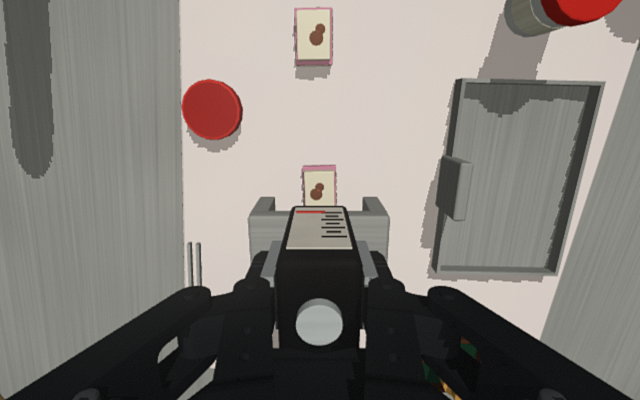

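Run:
```python
from h import *
d=ctrl.get_image("wrist"); 
a=np.radians(6.6); yv=np.array([-np.sin(a),np.cos(a)])
l,r=ray(d,302,166,.017)[:2],ray(d,336,165.5,.017)[:2]; print(l,r,np.degrees(np.arctan2(*(r-l)[::-1])))
print("block c",(l+r)/2-.02*yv); z=.1463-.067
print("button",ray(d,320,322,z+.114)[:2],"legs",np.mean([ray(d,*p,z+.042)[:2] for p in [(249,213),(389,213)]],0)-.015*yv)
im=d["img"][150:200,295:345].astype(int); 
print(blockmask(d,285,150,350,204,.017))
state()
```

```text
[0.51164427 0.03142377] [0.54009326 0.03511561] 7.393977866844362
block c [0.52816751 0.01340223]
button [0.52863816 0.00981272] legs [0.52833623 0.01056268]
(array([ 302,  167,   34,   37, 1196], dtype=int32), ((527.5271606445312, 16.42425537109375), (28.009597778320312, 32.032840728759766), 7.330545902252197))
t 22.35 pos [0.5281 0.0126 0.1463] jawdir deg 6.59 tilt [-0.0005  0.0007] F [-0.22  0.56 -3.39] open 0.0292 q [-0.12 -0.11  1.92  0.    1.33 -0.23]
```

```bash
python3 -m handwheel '{"offset":[[0,0.03,-0.1],[0,0.03,-0.3],[0,0.03,-0.6],[0,0.03,-0.85],[0,0.03,-1.05],[0,0.03,-1.2],[0,0.03,-1.3],[0,0.03,-1.38],[0,0.03,-1.42],[0,0.03,-1.45]],"roll":[0,0,0,0,0,0,0,0,0,0]}'
python3 -m handwheel '{"offset":[[0,0,-0.05],[0,0,-0.1],[0,0,-0.15],[0,0,-0.2],[0,0,-0.24],[0,0,-0.27],[0,0,-0.29],[0,0,-0.3],[0,0,-0.31],[0,0,-0.31]],"roll":[0,0,0,0,0,0,0,0,0,0]}'
python3 - <<'E'
from h import *
state(); d=ctrl.get_image("wrist"); cv2.imwrite("pics/w8.png",d["img"][:,:,::-1])
E
```

```text
t: 23.35
tool_pos: [0.5285, 0.014, 0.0888]
tool_rot: [3.136, 0.183, 0.001]
contact_force: [-0.4, -0.2, -1.7]
opening: 0.0293
t: 24.35
tool_pos: [0.5285, 0.014, 0.0766]
tool_rot: [3.136, 0.183, 0.0]
contact_force: [-1.6, 0.7, 1.4]
opening: 0.0291
t 24.35 pos [0.5285 0.014  0.0766] jawdir deg 6.67 tilt [ 0.0002 -0.0001] F [-1.63  0.66  1.41] open 0.0291 q [-0.11 -0.03  1.96 -0.    1.2  -0.23]
```

View pics/w8.png

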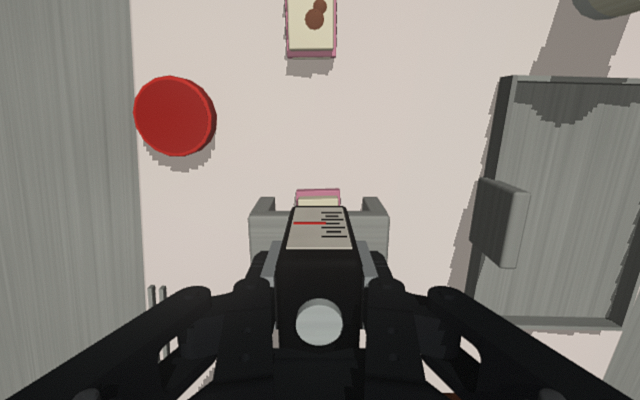

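Seated on the board (force turned positive); release to let it stand for a second.

```bash
python3 -m handwheel '{"offset":[[0,0,0],[0,0,0],[0,0,0],[0,0,0],[0,0,0],[0,0,0],[0,0,0],[0,0,0],[0,0,0],[0,0,0]],"roll":[0,0,0,0,0,0,0,0,0,0]}' 40
python3 -m handwheel '{"offset":[[0,0,0],[0,0,0],[0,0,0],[0,0,0],[0,0,0],[0,0,0],[0,0,0],[0,0,0],[0,0,0],[0,0,0]],"roll":[0,0,0,0,0,0,0,0,0,0]}'
python3 - <<'E'
from h import *
state()
d=ctrl.get_image("wrist"); cv2.imwrite("pics/w9.png",d["img"][:,:,::-1])
e=ray(d,318,189,.017)[:2]; b=ray(d,319,322,.124)[:2]; l=[ray(d,*p,.052)[:2] for p in [(249,213),(389,213)]]
a=np.radians(6.7); yv=np.array([-np.sin(a),np.cos(a)])
print("block c",e-.020*yv,"button",b,"leg front mid minus15", np.mean(l,0)-.015*yv)
crop("side",230,140,350,240,6,"pics/s4.png")
E
```

```text
t: 25.4
tool_pos: [0.5283, 0.014, 0.0761]
tool_rot: [3.136, 0.183, 0.0]
contact_force: [0.0, -0.2, 0.5]
opening: 0.0403
t: 26.4
tool_pos: [0.5283, 0.014, 0.0761]
tool_rot: [-3.136, -0.183, 0.0]
contact_force: [-0.8, 0.2, -0.1]
opening: 0.04
t 26.4 pos [0.5283 0.014  0.0761] jawdir deg 6.67 tilt [-0.  0.] F [-0.83  0.23 -0.06] open 0.04 q [-0.11 -0.03  1.97  0.    1.2  -0.23]
block c [0.52795323 0.01287093] button [0.52838053 0.0128178 ] leg front mid minus15 [0.52849013 0.01325245]
```

View pics/s4.png

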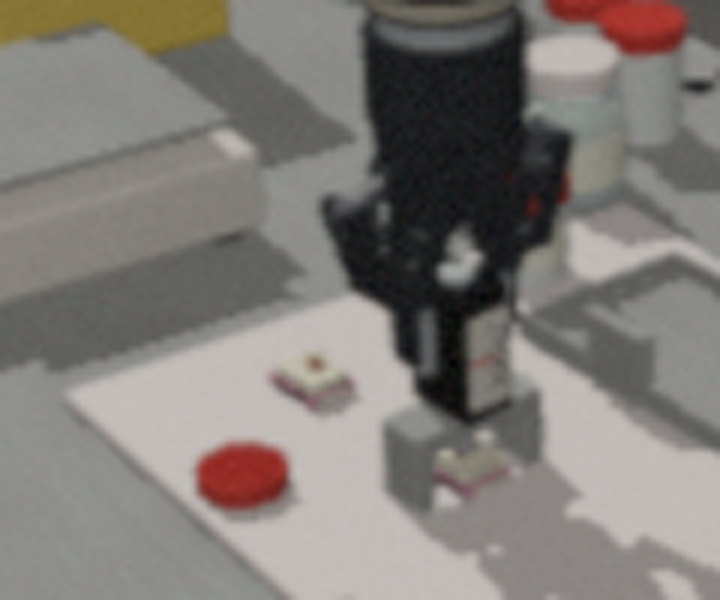

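View pics/w9.png

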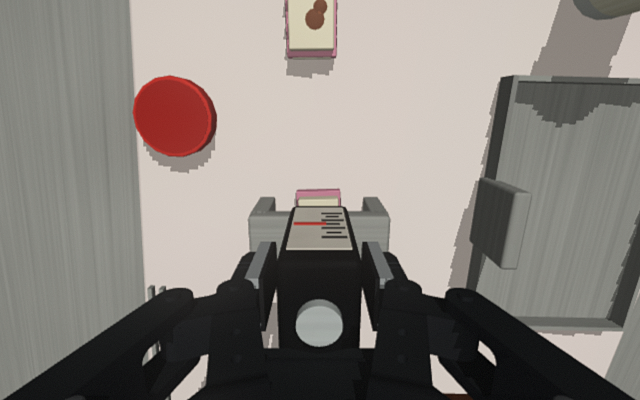

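```bash
python3 -m handwheel '{"offset":[[0,0,0],[0,0,0],[0,0,0],[0,0,0],[0,0,0],[0,0,0],[0,0,0.2],[0,0,0.6],[0,0,1.1],[0,0,1.7]],"roll":[0,0,0,0,0,0,0,0,0,0]}' 20 60
python3 -m handwheel '{"offset":[[0,-0.3,0],[0,-1,0],[-0.1,-2,0],[-0.1,-3,0],[-0.15,-4,0],[-0.2,-5,0],[-0.25,-6,0],[-0.3,-7,0],[-0.33,-8,0],[-0.33,-8.8,0]],"roll":[0,-0.1,-0.3,-0.5,-0.7,-0.9,-1.1,-1.3,-1.5,-1.7]}'
python3 -m handwheel '{"offset":[[0,-0.5,0],[0,-0.8,0],[0,-0.85,0],[0,-0.85,-0.2],[0,-0.85,-0.5],[0,-0.85,-0.8],[0,-0.85,-1],[0,-0.85,-1.1],[0,-0.85,-1.15],[0,-0.85,-1.2]],"roll":[0,0,0,0,0,0,0,0,0,0]}'
python3 - <<'E'
from h import *
state(); d=ctrl.get_image("wrist"); cv2.imwrite("pics/w10.png",d["img"][:,:,::-1])
E
```

```text
t: 27.5
tool_pos: [0.5266, 0.0142, 0.1431]
tool_rot: [-3.136, -0.183, 0.007]
contact_force: [0.2, 0.3, -1.4]
opening: 0.0294
t: 28.5
tool_pos: [0.5132, -0.3402, 0.1419]
tool_rot: [-3.139, 0.101, 0.004]
contact_force: [0.2, -0.0, -3.5]
opening: 0.0294
t: 29.5
tool_pos: [0.5154, -0.3721, 0.0963]
tool_rot: [3.14, -0.097, 0.001]
contact_force: [-0.6, -0.5, -3.4]
opening: 0.0294
t 29.5 pos [ 0.5154 -0.3721  0.0963] jawdir deg -3.53 tilt [ 0.0005 -0.0004] F [-0.58 -0.49 -3.36] open 0.0294 q [-0.74  0.19  1.7   0.    1.25 -0.68]
```

View pics/w10.png

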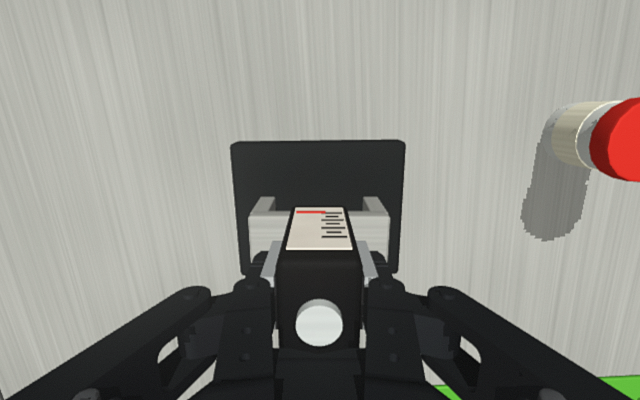

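```bash
python3 -m handwheel '{"offset":[[0,0,-0.05],[0,0,-0.1],[0,0,-0.15],[0,0,-0.2],[0,0,-0.24],[0,0,-0.27],[0,0,-0.29],[0,0,-0.3],[0,0,-0.3],[0,0,-0.3]],"roll":[0,0,0,0,0,0,0,0,0,0]}'
```

```text
t: 30.55
tool_pos: [0.5152, -0.3721, 0.0843]
tool_rot: [3.14, -0.097, 0.0]
contact_force: [0.1, 0.5, -1.4]
opening: 0.0297
```

```bash
python3 -m handwheel '{"offset":[[0,0,-0.02],[0,0,-0.02],[0,0,-0.02],[0,0,-0.02],[0,0,-0.02],[0,0,-0.02],[0,0,-0.02],[0,0,-0.02],[0,0,-0.02],[0,0,-0.02]],"roll":[0,0,0,0,0,0,0,0,0,0]}'
python3 -m handwheel '{"offset":[[0,0,0],[0,0,0],[0,0,0],[0,0,0],[0,0,0],[0,0,0],[0,0,0],[0,0,0],[0,0,0],[0,0,0]],"roll":[0,0,0,0,0,0,0,0,0,0]}' 75
python3 -m handwheel '{"offset":[[0,0,0.3],[0,0,0.8],[0,0,1.4],[0,0,2],[0,0,2.6],[0,0,3],[0,0.4,3],[0,1.1,3],[0,2,3],[0,3,3]],"roll":[0,0,0,0,0,0,0.2,0.5,0.8,1]}'
python3 -m handwheel '{"offset":[[0.1,1,0],[0.2,2,0],[0.4,3,0],[0.6,4,0],[0.8,5,0],[0.9,6,0],[1,6.8,0],[1,7.4,0],[1,7.7,0],[1,7.7,0]],"roll":[0.2,0.3,0.4,0.5,0.6,0.7,0.7,0.7,0.7,0.7]}'
python3 - <<'E'
from h import *
ctrl.get_image("side")
state(); d=ctrl.get_image("wrist"); cv2.imwrite("pics/w11.png",d["img"][:,:,::-1])
crop("top",235,140,495,285,3,"pics/c5.png")
E
```

```text
t: 31.55
tool_pos: [0.5152, -0.3721, 0.0843]
tool_rot: [3.14, -0.097, 0.0]
contact_force: [-3.7, 2.8, 6.5]
opening: 0.0294
t: 32.55
tool_pos: [0.5151, -0.372, 0.0833]
tool_rot: [3.14, -0.097, 0.0]
contact_force: [0.1, -0.4, 0.8]
opening: 0.0754
t: 33.55
tool_pos: [0.5141, -0.2498, 0.2016]
tool_rot: [-3.139, -0.069, 0.003]
contact_force: [0.6, 0.0, -0.4]
opening: 0.0753
t: 34.55
tool_pos: [0.5541, 0.0575, 0.2022]
tool_rot: [-3.136, -0.187, 0.003]
contact_force: [-0.2, -0.9, 0.1]
opening: 0.0749
t 34.6 pos [0.5544 0.0564 0.2025] jawdir deg 6.75 tilt [-0.0014 -0.0004] F [0.16 0.05 0.53] open 0.0747 q [-0.03 -0.09  1.8  -0.    1.43 -0.15]
```

View pics/w11.png

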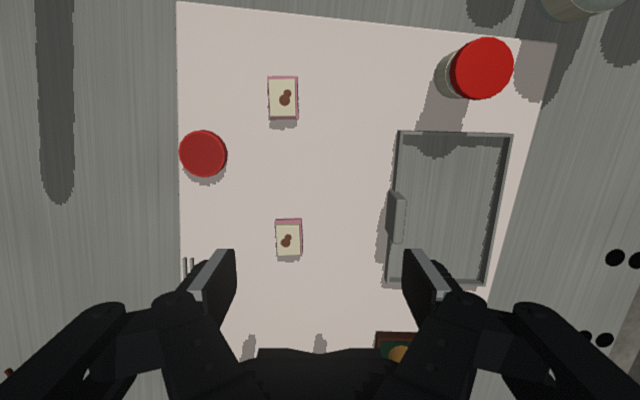

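View pics/c5.png

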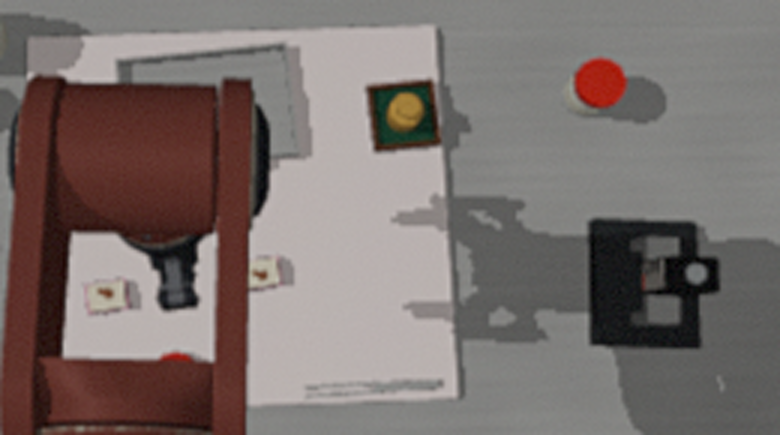

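Run:
```python
from h import *
d=ctrl.get_image("wrist"); state()
c=[ray(d,*p,.024)[:2] for p in [(398,131),(513,134),(484,287),(384,283)]]
print(np.round(c,4),np.mean(c,0))
print("yaw",[np.degrees(np.arctan2(*(c[1]-c[0])[::-1])),np.degrees(np.arctan2(*(c[0]-c[3])[::-1]))-90])
print("tab top",[np.round(ray(d,*p,.054)[:2],4) for p in [(390,190),(407,196),(405,243),(390,243)]])
print("blocks",blockmask(d,255,65,310,126,.017),blockmask(d,265,210,312,265,.017))
cv2.imwrite("pics/w12.png",cv2.resize(d["img"][110:310,360:560,::-1],None,fx=3,fy=3))
```

```text
t 34.75 pos [0.555  0.055  0.2031] jawdir deg 6.6 tilt [-0.0003 -0.0003] F [-0.89  0.91  0.25] open 0.0751 q [-0.03 -0.09  1.8  -0.    1.43 -0.15]
[[ 0.6256  0.1109]
 [ 0.7372  0.121 ]
 [ 0.7515 -0.0456]
 [ 0.6402 -0.0535]] [0.6886385  0.03321427]
yaw [np.float64(5.184072122550323), np.float64(5.071054778133799)]
tab top [array([0.6207, 0.0586]), array([0.6373, 0.0548]), array([0.6443, 0.0081]), array([0.6299, 0.0065])]
blocks (array([ 267,   75,   31,   43, 1152], dtype=int32), ((510.4962463378906, 129.94041442871094), (28.117223739624023, 38.81850051879883), 7.2553277015686035)) (array([275, 217,  28,  37, 829], dtype=int32), ((529.8478393554688, -12.170507431030273), (27.97708511352539, 41.70420455932617), 7.6044535636901855))
```

View pics/w12.png

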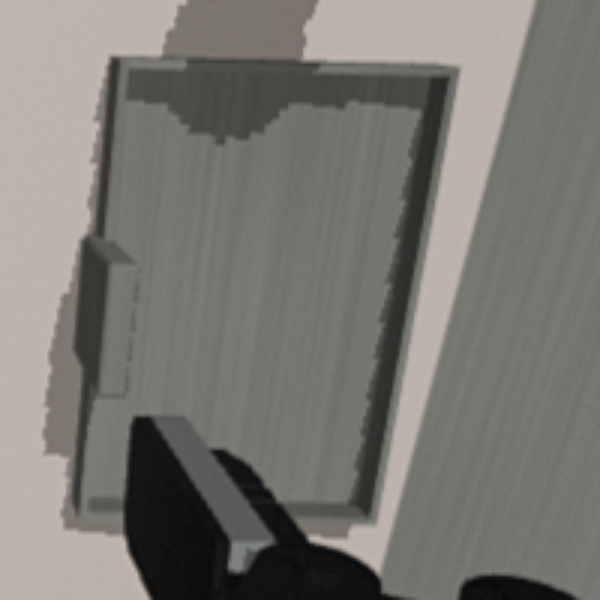

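Run:
```python
from h import *
d=ctrl.get_image("wrist")
c=[ray(d,*p,.054)[:2] for p in [(396.7,197.3),(405.3,197.3),(401.7,242.3),(393.3,242.3)]]; print(np.round(c,4),np.mean(c,0))
a=np.radians(5.1); print("from tray", .6886-.055*np.cos(a), .0332-.055*np.sin(a))
```

```text
[[0.6283 0.0521]
 [0.6362 0.0531]
 [0.6412 0.0082]
 [0.6332 0.0072]] [0.63473729 0.03015278]
from tray 0.6338177414024077 0.028310813672345718
```

```bash
python3 -m handwheel '{"offset":[[0.3,-0.1,0],[0.8,-0.25,-0.2],[1.3,-0.45,-0.6],[1.7,-0.6,-1.1],[1.98,-0.65,-1.6],[1.98,-0.65,-2],[1.98,-0.65,-2.3],[1.98,-0.65,-2.5],[1.98,-0.65,-2.5],[1.98,-0.65,-2.5]],"roll":[-0.1,-0.2,-0.25,-0.25,-0.25,-0.25,-0.25,-0.25,-0.25,-0.25]}' 45
python3 - <<'E'
from h import *
state(); d=ctrl.get_image("wrist"); cv2.imwrite("pics/w13.png",d["img"][:,:,::-1])
E
```

```text
t: 35.8
tool_pos: [0.6345, 0.0301, 0.1041]
tool_rot: [3.138, 0.142, 0.002]
contact_force: [1.3, 0.0, -0.2]
opening: 0.0448
t 35.8 pos [0.6345 0.0301 0.1041] jawdir deg 5.17 tilt [ 0.0011 -0.    ] F [ 1.33  0.03 -0.16] open 0.0448 q [-0.07  0.18  1.69  0.    1.27 -0.16]
```

View pics/w13.png

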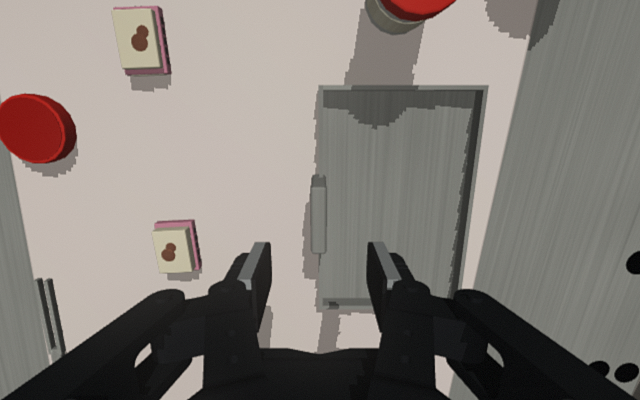

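```bash
python3 -m handwheel '{"offset":[[0,0,-0.2],[0,0,-0.5],[0,0,-0.8],[0,0,-1.1],[0,0,-1.4],[0,0,-1.65],[0,0,-1.85],[0,0,-1.95],[0,0,-2],[0,0,-2]],"roll":[0,0,0,0,0,0,0,0,0,0]}'
python3 -m handwheel '{"offset":[[0,0,0],[0,0,0],[0,0,0],[0,0,0],[0,0,0],[0,0,0],[0,0,0],[0,0,0],[0,0,0],[0,0,0]],"roll":[0,0,0,0,0,0,0,0,0,0]}' 0 80
python3 - <<'E'
from h import *
state(); d=ctrl.get_image("wrist"); cv2.imwrite("pics/w14.png",d["img"][:,:,::-1])
E
```

```text
t: 36.85
tool_pos: [0.6345, 0.03, 0.0234]
tool_rot: [3.138, 0.142, 0.0]
contact_force: [-0.2, 0.1, -0.3]
opening: 0.045
t: 37.85
tool_pos: [0.6349, 0.03, 0.0241]
tool_rot: [3.138, 0.142, 0.002]
contact_force: [-1.7, -0.6, 5.5]
opening: 0.0086
t 37.85 pos [0.6349 0.03   0.0241] jawdir deg 5.17 tilt [ 0.0011 -0.0001] F [-1.71 -0.6   5.52] open 0.0086 q [-0.07  0.28  1.73 -0.    1.13 -0.16]
```

View pics/w14.png

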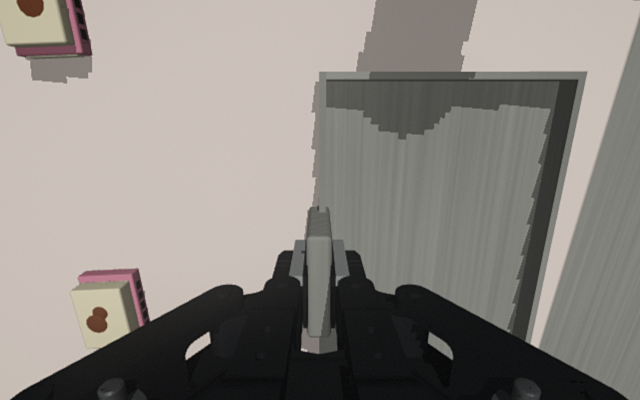

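```bash
python3 -m handwheel '{"offset":[[0,0,0.1],[0,0,0.35],[0,0,0.75],[0,0,1.25],[0,0,1.8],[0,0,2.4],[0,0,3],[0,0,3.6],[0,0,4.1],[0,0,4.4]],"roll":[0,0,0,0,0,0,0,0,0,0]}'
python3 - <<'E'
from h import *
state(); crop("side",200,100,440,280,3.3,"pics/s5.png")
E
```

```text
t: 38.9
tool_pos: [0.6352, 0.03, 0.2028]
tool_rot: [3.138, 0.142, 0.006]
contact_force: [0.2, -0.1, -1.9]
opening: 0.009
t 38.9 pos [0.6352 0.03   0.2028] jawdir deg 5.17 tilt [ 0.0041 -0.0003] F [ 0.17 -0.11 -1.87] open 0.009 q [-0.07  0.09  1.62 -0.    1.43 -0.16]
```

View pics/s5.png

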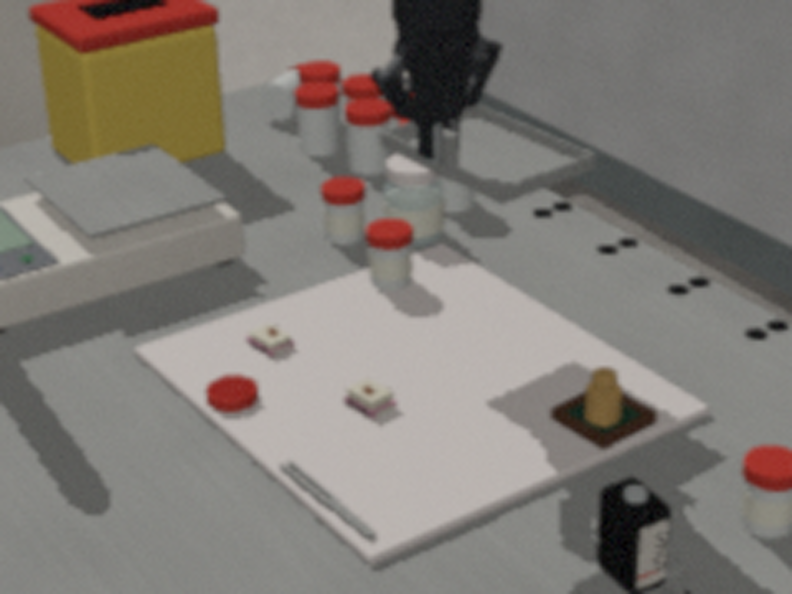

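Tray lifted level, weight stands in the box. Carry it to the balance.

```bash
python3 -m handwheel '{"offset":[[-0.15,0.2,0],[-0.5,0.7,0],[-0.95,1.5,0],[-1.4,2.4,0],[-1.9,3.3,0],[-2.4,4.2,0],[-2.9,5.1,0],[-3.4,6,0],[-3.8,6.9,0],[-4.2,7.7,0]],"roll":[0,-0.1,-0.2,-0.3,-0.4,-0.5,-0.6,-0.7,-0.8,-0.85]}'
python3 -m handwheel '{"offset":[[-0.3,0.6,0],[-0.5,1.1,0],[-0.6,1.4,0],[-0.65,1.55,0],[-0.65,1.55,-0.1],[-0.65,1.55,-0.4],[-0.65,1.55,-0.7],[-0.65,1.55,-1],[-0.65,1.55,-1.1],[-0.65,1.55,-1.1]],"roll":[0,0,0,0,0,0,0,0,0,0]}'
python3 - <<'E'
from h import *
state(); d=ctrl.get_image("wrist"); cv2.imwrite("pics/w15.png",d["img"][:,:,::-1]); crop("top",115,195,275,325,5,"pics/c6.png"); crop("side",150,120,330,230,4.4,"pics/s6.png")
E
```

```text
t: 39.95
tool_pos: [0.4637, 0.3394, 0.1973]
tool_rot: [3.14, 0.003, -0.005]
contact_force: [0.6, -0.2, -1.8]
opening: 0.0089
t: 40.95
tool_pos: [0.4398, 0.3992, 0.1536]
tool_rot: [3.14, 0.001, -0.004]
contact_force: [-0.1, 0.1, -2.2]
opening: 0.0087
t 40.95 pos [0.4398 0.3992 0.1536] jawdir deg 0.03 tilt [-0.0023 -0.0016] F [-0.1   0.05 -2.21] open 0.0087 q [ 0.61  0.04  1.76 -0.    1.35  0.61]
```

View pics/w15.png

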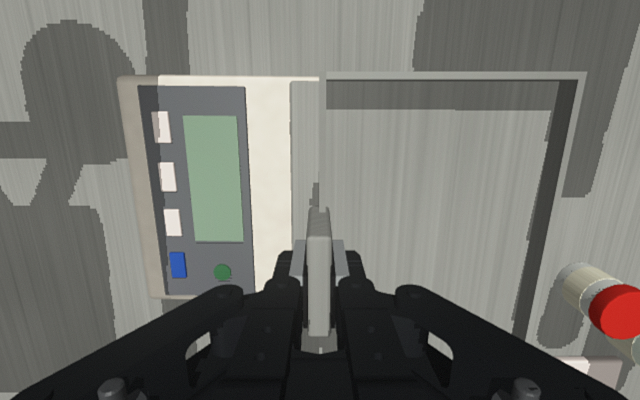

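View pics/c6.png

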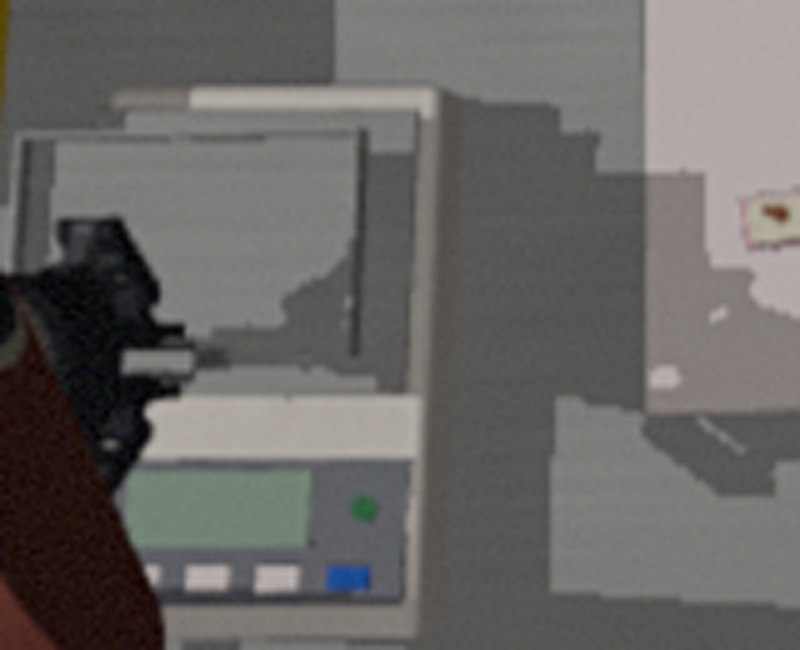

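View pics/s6.png

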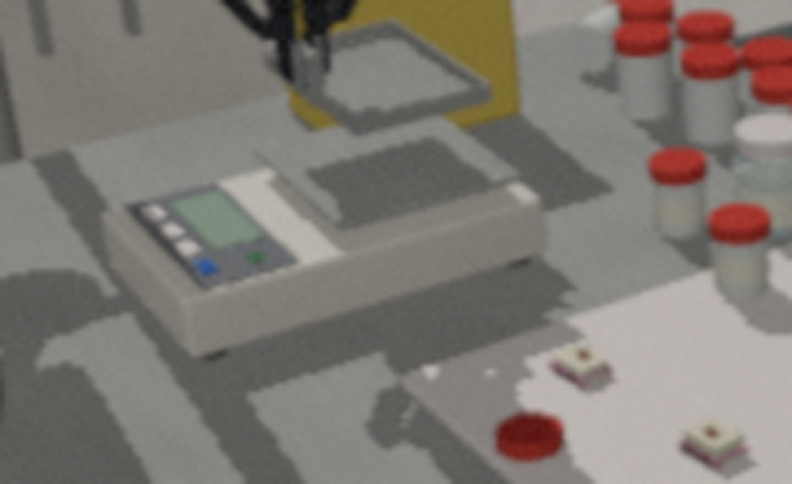

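Run:
```python
from h import *
t=ctrl.get_image("top"); d=ctrl.get_image("wrist"); state()
for p in [(418,112),(408,392)]: print("top pan",ray(t,(p[0]+.5)/5+114.5,(p[1]+.5)/5+194.5,.078)[:2])
print("wrist pan -x edge, +y",ray(d,291,81,.078)[:2],ray(d,291,200,.078)[:2])
z=.1536-.014+.014
print("tray wr",[ray(d,*p,z)[:2] for p in [(326,73),(586,73)]])
print("tray top",[ray(t,(p[0]+.5)/5+114.5,(p[1]+.5)/5+194.5,z)[:2] for p in [(15,132),(367,130),(357,352)]])
```

```text
t 41.2 pos [0.4408 0.4003 0.1562] jawdir deg 0.06 tilt [0.0013 0.0009] F [ 0.49 -0.32 -1.95] open 0.0088 q [ 0.61  0.04  1.75 -0.    1.35  0.61]
top pan [0.56520781 0.31278133]
top pan [0.42002328 0.31289234]
wrist pan -x edge, +y [0.4230407  0.48564893] [0.42132425 0.40655129]
tray wr [array([0.4436417 , 0.48314935]), array([0.55271942, 0.48333051])]
tray top [array([0.54973624, 0.48302166]), array([0.54793564, 0.31306757]), array([0.44172399, 0.31367135])]
```

```bash
python3 -m handwheel '{"offset":[[-0.03,0,-0.1],[-0.03,0,-0.3],[-0.03,0,-0.6],[-0.03,0,-0.85],[-0.03,0,-1.05],[-0.03,0,-1.2],[-0.03,0,-1.3],[-0.03,0,-1.4],[-0.03,0,-1.45],[-0.03,0,-1.45]],"roll":[0,0,0,0,0,0,0,0,0,0]}'
python3 -m handwheel '{"offset":[[0,0,-0.03],[0,0,-0.06],[0,0,-0.09],[0,0,-0.12],[0,0,-0.15],[0,0,-0.18],[0,0,-0.2],[0,0,-0.22],[0,0,-0.23],[0,0,-0.23]],"roll":[0,0,0,0,0,0,0,0,0,0]}'
python3 - <<'E'
from h import *
state(); crop("side",150,120,330,230,4.4,"pics/s7.png")
E
```

```text
t: 42.2
tool_pos: [0.4391, 0.4, 0.0972]
tool_rot: [3.142, 0.002, -0.0]
contact_force: [-1.0, -0.2, -2.1]
opening: 0.0094
t: 43.2
tool_pos: [0.4392, 0.4001, 0.0883]
tool_rot: [-3.141, -0.002, -0.0]
contact_force: [-1.8, 0.4, 0.4]
opening: 0.0089
t 43.2 pos [0.4392 0.4001 0.0883] jawdir deg 0.07 tilt [0.0001 0.0001] F [-1.79  0.43  0.43] open 0.0089 q [0.61 0.11 1.8  0.   1.23 0.61]
```

View pics/s7.png

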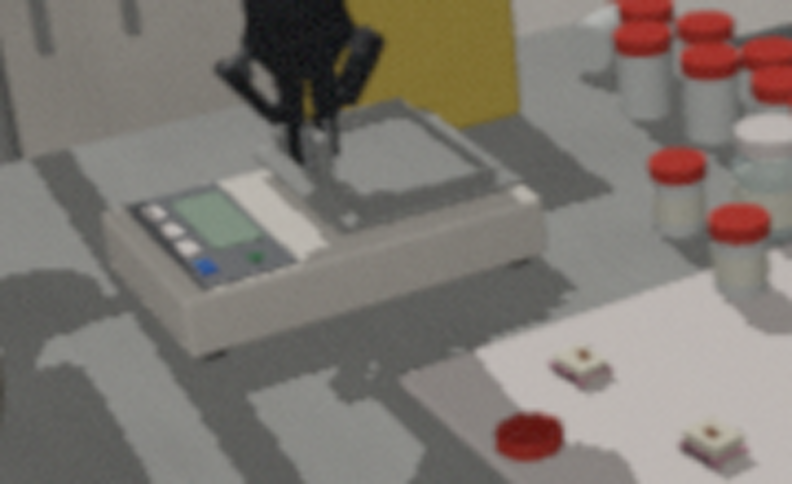

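```bash
python3 -m handwheel '{"offset":[[0,0,0],[0,0,0],[0,0,0],[0,0,0],[0,0,0],[0,0,0.1],[0,0,0.4],[0,0,0.9],[0,0,1.5],[0,0,2.2]],"roll":[0,0,0,0,0,0,0,0,0,0]}' 35
python3 - <<'E'
from h import *
ctrl.get_image("side");state(); d=ctrl.get_image("wrist"); cv2.imwrite("pics/w16.png",d["img"][:,:,::-1])
E
```

```text
t: 44.25
tool_pos: [0.4389, 0.3998, 0.1773]
tool_rot: [3.141, 0.002, -0.001]
contact_force: [-0.6, 0.5, 0.4]
opening: 0.0351
t 44.3 pos [0.4415 0.4018 0.1841] jawdir deg 0.07 tilt [0.0078 0.0055] F [0.54 0.8  4.1 ] open 0.0349 q [ 0.61  0.01  1.73 -0.    1.39  0.61]
```

View pics/w16.png

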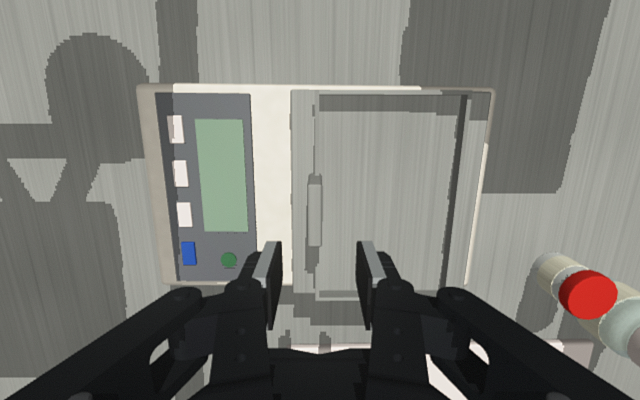

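```bash
python3 -m handwheel '{"offset":[[0.2,-0.5,0.3],[0.4,-1.3,0.5],[0.6,-2.2,0.5],[0.8,-3.1,0.5],[1,-4,0.5],[1.2,-4.9,0.5],[1.4,-5.6,0.5],[1.6,-6.2,0.5],[1.75,-6.6,0.5],[1.78,-6.75,0.5]],"roll":[0,0.1,0.3,0.5,0.7,0.9,1,1.1,1.2,1.2]}' 60
python3 - <<'E'
from h import *
ctrl.get_image("side");ctrl.get_image("side");state(); d=ctrl.get_image("wrist"); cv2.imwrite("pics/w17.png",d["img"][:,:,::-1])
E
```

```text
t: 45.35
tool_pos: [0.5106, 0.1286, 0.196]
tool_rot: [3.135, 0.196, -0.0]
contact_force: [-0.3, 0.3, 0.2]
opening: 0.0601
t 45.45 pos [0.5103 0.1296 0.196 ] jawdir deg 7.18 tilt [-0.0004  0.0002] F [-0.11  0.05  0.51] open 0.0597 q [ 0.11 -0.16  1.88  0.    1.43 -0.02]
```

View pics/w17.png

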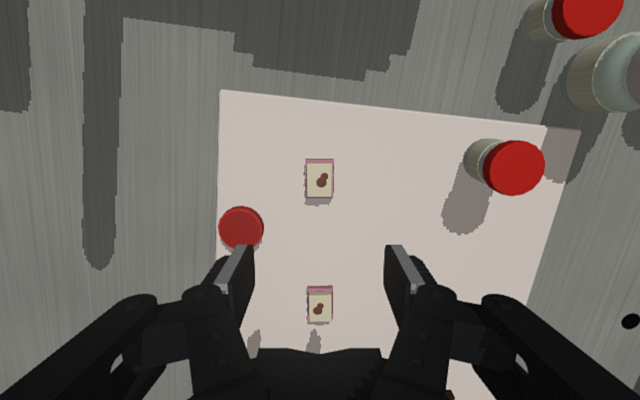

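```bash
python3 -m handwheel '{"offset":[[0,0,-0.3],[0,0,-0.8],[0,0,-1.4],[0,0,-2],[0,0,-2.6],[0,0,-3.2],[0,0,-3.7],[0,0,-4],[0,0,-4.2],[0,0,-4.25]],"roll":[0,0,0,0,0,0,0,0,0,0]}' 50
python3 -m handwheel '{"offset":[[0,0,-0.07],[0,0,-0.14],[0,0,-0.2],[0,0,-0.25],[0,0,-0.3],[0,0,-0.33],[0,0,-0.35],[0,0,-0.36],[0,0,-0.36],[0,0,-0.36]],"roll":[0,0,0,0,0,0,0,0,0,0]}'
python3 - <<'E'
from h import *
state(); crop("side",230,160,350,250,6,"pics/s8.png")
E
```

```text
t: 46.5
tool_pos: [0.5097, 0.1304, 0.0252]
tool_rot: [-3.135, -0.2, 0.002]
contact_force: [0.5, 0.0, 0.8]
opening: 0.0503
t: 47.5
tool_pos: [0.5104, 0.13, 0.0118]
tool_rot: [-3.135, -0.199, -0.0]
contact_force: [-0.3, -0.4, 0.4]
opening: 0.0501
t 47.5 pos [0.5104 0.13   0.0118] jawdir deg 7.26 tilt [0.0001 0.    ] F [-0.31 -0.36  0.43] open 0.0501 q [ 0.11  0.07  1.99  0.    1.08 -0.02]
```

View pics/s8.png

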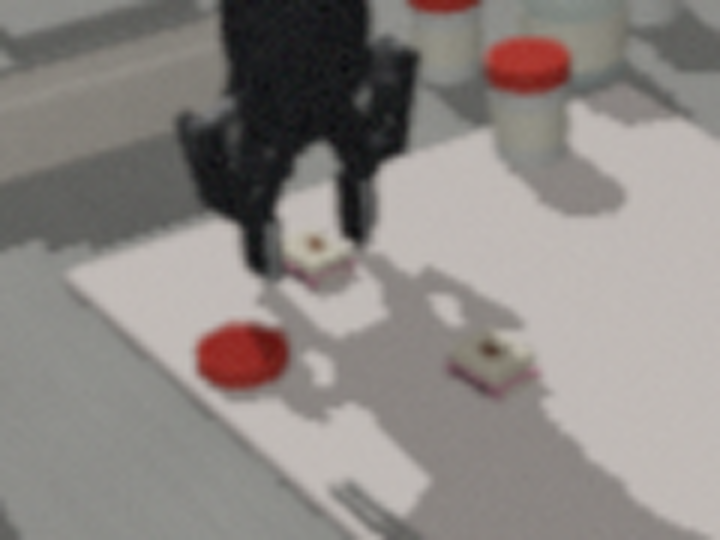

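```bash
python3 -m handwheel '{"offset":[[0,0,0],[0,0,0],[0,0,0],[0,0,0],[0,0,0],[0,0,0],[0,0,0],[0,0,0],[0,0,0],[0,0,0]],"roll":[0,0,0,0,0,0,0,0,0,0]}' 20 30
python3 - <<'E'
from h import *
state()
E
```

```text
t: 48.55
tool_pos: [0.5106, 0.1301, 0.0119]
tool_rot: [3.135, 0.199, 0.001]
contact_force: [0.3, -0.1, 3.1]
opening: 0.0272
t 48.55 pos [0.5106 0.1301 0.0119] jawdir deg 7.27 tilt [0.0005 0.    ] F [ 0.33 -0.08  3.08] open 0.0272 q [ 0.11  0.07  1.99 -0.    1.08 -0.02]
```

```bash
python3 -m handwheel '{"offset":[[0,0,0.1],[0,0,0.4],[0,0,0.9],[0,0,1.5],[0,0,2.2],[0,0,2.9],[0,0.2,3.3],[0,0.7,3.5],[0,1.5,3.5],[0,2.4,3.5]],"roll":[0,0,0,0,0,0,-0.1,-0.2,-0.4,-0.6]}'
python3 -m handwheel '{"offset":[[0,0.9,0],[-0.1,1.8,0],[-0.1,2.7,0],[-0.2,3.6,0],[-0.3,4.3,0],[-0.3,4.8,0],[-0.3,5.2,0],[-0.3,5.35,0],[-0.3,5.35,0],[-0.3,5.35,0]],"roll":[-0.1,-0.2,-0.3,-0.4,-0.5,-0.6,-0.6,-0.6,-0.6,-0.6]}'
python3 - <<'E'
from h import *
state(); d=ctrl.get_image("wrist"); cv2.imwrite("pics/w18.png",d["img"][:,:,::-1])
E
```

```text
t: 49.55
tool_pos: [0.5102, 0.2271, 0.1523]
tool_rot: [-3.14, -0.096, -0.001]
contact_force: [0.3, 0.2, -0.4]
opening: 0.0269
t: 50.55
tool_pos: [0.4984, 0.4393, 0.1515]
tool_rot: [3.141, 0.001, -0.001]
contact_force: [0.4, 0.5, -0.7]
opening: 0.0272
t 50.55 pos [0.4984 0.4393 0.1515] jawdir deg 0.03 tilt [-0.0004 -0.0007] F [ 0.4   0.53 -0.75] open 0.0272 q [ 0.61  0.2   1.59 -0.    1.35  0.61]
```

View pics/w18.png

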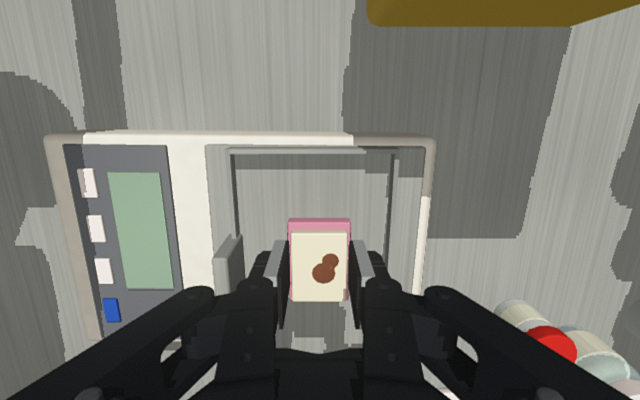

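```bash
python3 -m handwheel '{"offset":[[0,0,-0.1],[0,0,-0.3],[0,0,-0.6],[0,0,-0.9],[0,0,-1.15],[0,0,-1.35],[0,0,-1.5],[0,0,-1.6],[0,0,-1.65],[0,0,-1.68]],"roll":[0,0,0,0,0,0,0,0,0,0]}'
python3 -m handwheel '{"offset":[[0,0,-0.02],[0,0,-0.04],[0,0,-0.05],[0,0,-0.06],[0,0,-0.07],[0,0,-0.08],[0,0,-0.08],[0,0,-0.08],[0,0,-0.08],[0,0,-0.08]],"roll":[0,0,0,0,0,0,0,0,0,0]}'
python3 - <<'E'
from h import *
state(); d=ctrl.get_image("wrist"); cv2.imwrite("pics/w19.png",d["img"][:,:,::-1])
E
```

```text
t: 51.6
tool_pos: [0.4985, 0.4402, 0.0846]
tool_rot: [-3.141, -0.002, -0.001]
contact_force: [0.3, 0.1, 0.2]
opening: 0.0276
t: 52.6
tool_pos: [0.4983, 0.44, 0.0813]
tool_rot: [-3.142, -0.002, -0.0]
contact_force: [-0.8, -0.4, -0.1]
opening: 0.0273
t 52.6 pos [0.4983 0.44   0.0813] jawdir deg 0.07 tilt [0.0001 0.    ] F [-0.79 -0.38 -0.13] open 0.0273 q [0.61 0.27 1.63 0.   1.24 0.61]
```

View pics/w19.png

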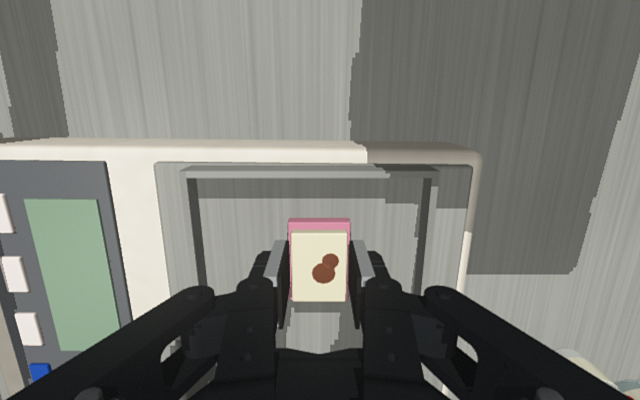

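```bash
python3 -m handwheel '{"offset":[[0,0,-0.01],[0,0,-0.02],[0,0,-0.03],[0,0,-0.03],[0,0,-0.03],[0,0,-0.03],[0,0,-0.03],[0,0,-0.03],[0,0,-0.03],[0,0,-0.03]],"roll":[0,0,0,0,0,0,0,0,0,0]}'
python3 -m handwheel '{"offset":[[0,0,0],[0,0,0],[0,0,0],[0,0,0],[0,0,0.05],[0,0,0.2],[0,0,0.6],[0,0,1.2],[0,0,2],[0,0,2.8]],"roll":[0,0,0,0,0,0,0,0,0,0]}' 40
python3 -m handwheel '{"offset":[[0,-0.4,0.1],[0,-1.1,0.1],[0,-2,0.1],[0.1,-3,0.1],[0.2,-4,0.1],[0.3,-5,0.1],[0.4,-6,0.1],[0.5,-7,0.1],[0.6,-8,0.1],[0.7,-9,0.1]],"roll":[0,0,0.1,0.2,0.4,0.6,0.8,1,1.1,1.2]}' 60
python3 -m handwheel '{"offset":[[0.1,-0.9,0],[0.1,-1.6,0],[0.1,-2,0],[0.1,-2.2,0],[0.1,-2.25,0],[0.1,-2.25,0],[0.1,-2.25,0],[0.1,-2.25,0],[0.1,-2.25,0],[0.1,-2.25,0]],"roll":[0,0,0,0,0,0,0,0,0,0]}'
python3 - <<'E'
from h import *
state(); d=ctrl.get_image("wrist"); cv2.imwrite("pics/w20.png",d["img"][:,:,::-1])
crop("top",115,195,275,325,5,"pics/c7.png")
E
```

```text
t: 53.65
tool_pos: [0.4983, 0.44, 0.0801]
tool_rot: [-3.142, -0.002, -0.0]
contact_force: [1.6, -0.8, 1.1]
opening: 0.0275
t: 54.65
tool_pos: [0.4984, 0.4401, 0.1946]
tool_rot: [-3.141, -0.002, -0.001]
contact_force: [0.0, 0.1, 0.7]
opening: 0.04
t: 55.65
tool_pos: [0.5259, 0.078, 0.1965]
tool_rot: [3.135, 0.2, 0.001]
contact_force: [0.4, -0.1, -0.0]
opening: 0.0604
t: 56.65
tool_pos: [0.5303, -0.0096, 0.1961]
tool_rot: [-3.135, -0.2, 0.0]
contact_force: [-0.7, -0.5, 0.6]
opening: 0.0595
t 56.65 pos [ 0.5303 -0.0096  0.1961] jawdir deg 7.31 tilt [-0.0001  0.    ] F [-0.69 -0.48  0.59] open 0.0595 q [-0.16 -0.15  1.87  0.    1.42 -0.29]
```

View pics/w20.png

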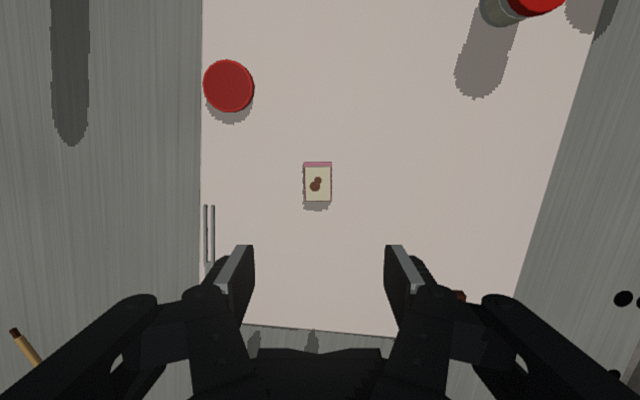

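View pics/c7.png

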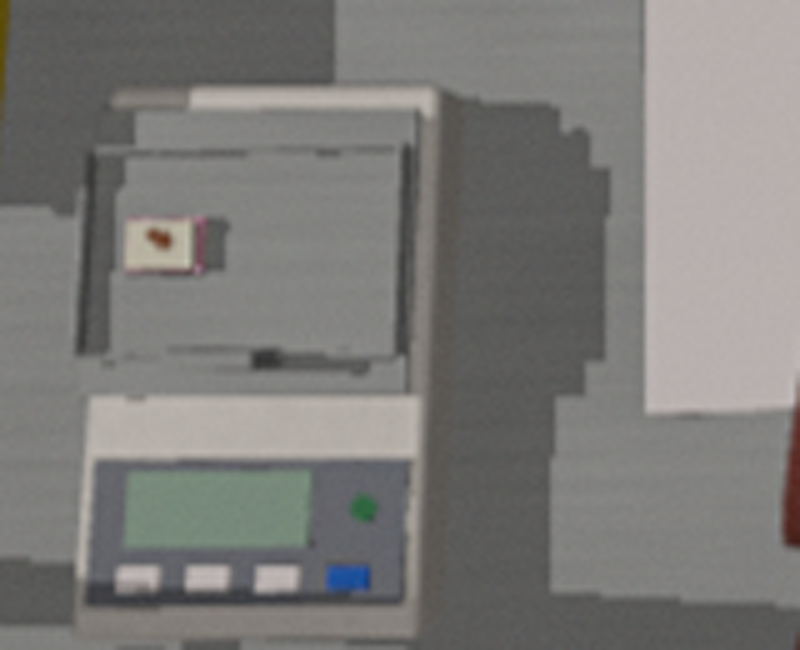

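Run:
```python
from h import *
d=ctrl.get_image("wrist"); state()
print(blockmask(d,290,150,345,215,.017))
```

```text
t 56.8 pos [ 0.5303 -0.0098  0.1961] jawdir deg 7.28 tilt [-0.0001  0.    ] F [ 0.31 -0.92 -0.14] open 0.06 q [-0.16 -0.15  1.87 -0.    1.42 -0.29]
(array([304, 162,  28,  39, 923], dtype=int32), ((529.7054443359375, -12.587055206298828), (26.971134185791016, 39.57316970825195), 7.894824028015137))
```

```bash
python3 -m handwheel '{"offset":[[0,-0.07,-0.3],[0,-0.07,-0.8],[0,-0.07,-1.4],[0,-0.07,-2],[0,-0.07,-2.6],[0,-0.07,-3.2],[0,-0.07,-3.7],[0,-0.07,-4],[0,-0.07,-4.2],[0,-0.07,-4.25]],"roll":[0,0,0,0,0,0,0,0,0,0]}' 50
python3 -m handwheel '{"offset":[[0,0,-0.07],[0,0,-0.14],[0,0,-0.2],[0,0,-0.25],[0,0,-0.3],[0,0,-0.33],[0,0,-0.35],[0,0,-0.36],[0,0,-0.36],[0,0,-0.36]],"roll":[0,0,0,0,0,0,0,0,0,0]}'
python3 -m handwheel '{"offset":[[0,0,0],[0,0,0],[0,0,0],[0,0,0],[0,0,0],[0,0,0],[0,0,0],[0,0,0],[0,0,0],[0,0,0]],"roll":[0,0,0,0,0,0,0,0,0,0]}' 20 30
python3 - <<'E'
from h import *
state(); d=ctrl.get_image("wrist"); cv2.imwrite("pics/w21.png",d["img"][:,:,::-1])
E
```

```text
t: 57.8
tool_pos: [0.5298, -0.0128, 0.0252]
tool_rot: [-3.135, -0.199, 0.002]
contact_force: [0.3, 0.1, 0.1]
opening: 0.05
t: 58.8
tool_pos: [0.5304, -0.0128, 0.0118]
tool_rot: [3.135, 0.199, 0.0]
contact_force: [-1.1, 0.3, -0.1]
opening: 0.0502
t: 59.8
tool_pos: [0.5306, -0.0128, 0.012]
tool_rot: [3.135, 0.199, 0.001]
contact_force: [0.1, -0.4, 3.1]
opening: 0.0273
t 59.8 pos [ 0.5306 -0.0128  0.012 ] jawdir deg 7.27 tilt [ 0.0006 -0.0001] F [ 0.15 -0.41  3.07] open 0.0273 q [-0.16  0.08  1.99 -0.    1.08 -0.29]
```

View pics/w21.png

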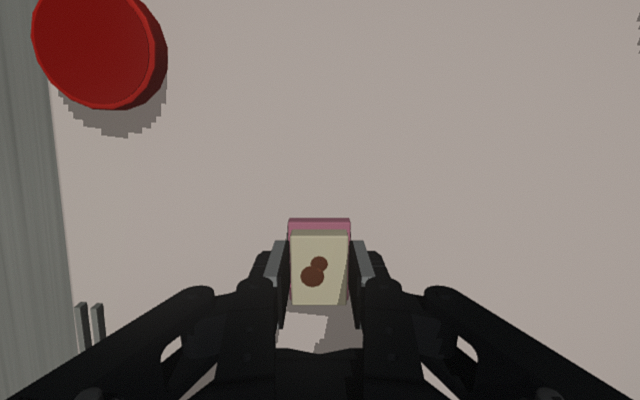

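```bash
python3 -m handwheel '{"offset":[[0,0,0.1],[0,0,0.4],[0,0,0.9],[0,0,1.5],[0,0,2.2],[0,0,2.9],[0,0.2,3.3],[0,0.7,3.5],[0,1.5,3.5],[0,2.4,3.5]],"roll":[0,0,0,0,0,0,-0.1,-0.2,-0.4,-0.6]}'
python3 -m handwheel '{"offset":[[0,0.9,0],[-0.1,1.8,0],[-0.2,2.7,0],[-0.3,3.6,0],[-0.5,4.5,0],[-0.6,5.3,0],[-0.7,6,0],[-0.8,6.5,0],[-0.8,6.8,0],[-0.8,6.92,0]],"roll":[-0.1,-0.2,-0.3,-0.4,-0.5,-0.6,-0.6,-0.6,-0.6,-0.6]}'
python3 - <<'E'
from h import *
ctrl.get_image("side");state(); d=ctrl.get_image("wrist"); cv2.imwrite("pics/w22.png",d["img"][:,:,::-1])
E
```

```text
t: 60.85
tool_pos: [0.5301, 0.0842, 0.1521]
tool_rot: [-3.14, -0.096, -0.0]
contact_force: [-0.0, 0.2, -1.5]
opening: 0.027
t: 61.85
tool_pos: [0.4978, 0.361, 0.1514]
tool_rot: [3.141, 0.004, -0.001]
contact_force: [0.1, 0.2, -0.3]
opening: 0.0271
t 61.9 pos [0.498  0.3609 0.1515] jawdir deg 0.11 tilt [-0.0005 -0.0001] F [-0.49 -0.49 -0.18] open 0.0273 q [0.51 0.09 1.71 0.   1.34 0.5 ]
```

View pics/w22.png

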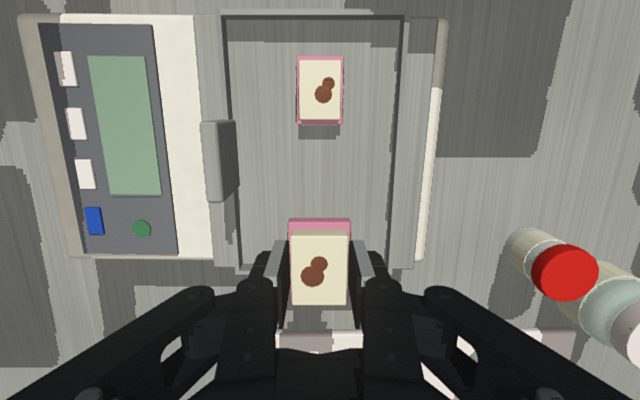

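```bash
python3 -m handwheel '{"offset":[[0,0,-0.1],[0,0,-0.3],[0,0,-0.6],[0,0,-0.9],[0,0,-1.15],[0,0,-1.35],[0,0,-1.5],[0,0,-1.6],[0,0,-1.65],[0,0,-1.68]],"roll":[0,0,0,0,0,0,0,0,0,0]}'
python3 -m handwheel '{"offset":[[0,0,-0.02],[0,0,-0.04],[0,0,-0.06],[0,0,-0.07],[0,0,-0.08],[0,0,-0.09],[0,0,-0.1],[0,0,-0.11],[0,0,-0.11],[0,0,-0.11]],"roll":[0,0,0,0,0,0,0,0,0,0]}'
python3 -m handwheel '{"offset":[[0,0,0],[0,0,0],[0,0,0],[0,0,0],[0,0,0.05],[0,0,0.2],[0,0,0.6],[0,0,1.2],[0,0,2],[0,0,2.8]],"roll":[0,0,0,0,0,0,0,0,0,0]}' 40
python3 -m handwheel '{"offset":[[0,-0.3,0.5],[0,-0.8,1],[0,-1.4,1],[0,-2,1],[0,-2.6,1],[0,-3.2,1],[0,-3.7,1],[0,-3.9,1],[0,-4,1],[0,-4,1]],"roll":[0,0,0,0,0,0,0,0,0,0]}' 60
python3 - <<'E'
from h import *
state(); d=ctrl.get_image("wrist"); cv2.imwrite("pics/w23.png",d["img"][:,:,::-1])
crop("top",115,195,275,325,5,"pics/c8.png"); d=ctrl.get_image("top"); cv2.imwrite("pics/top9.png",d["img"][:,:,::-1])
crop("side",150,120,450,330,2.6,"pics/s9.png")
E
```

```text
t: 62.95
tool_pos: [0.4985, 0.3602, 0.0847]
tool_rot: [-3.141, -0.002, -0.001]
contact_force: [0.9, -0.5, 0.2]
opening: 0.0276
t: 63.95
tool_pos: [0.4983, 0.36, 0.0801]
tool_rot: [3.142, 0.002, -0.0]
contact_force: [0.7, 0.3, -0.1]
opening: 0.0273
t: 64.95
tool_pos: [0.4983, 0.36, 0.1945]
tool_rot: [-3.141, -0.002, -0.001]
contact_force: [-0.1, -0.6, 0.0]
opening: 0.0401
t: 65.95
tool_pos: [0.4985, 0.2002, 0.2328]
tool_rot: [-3.141, -0.001, -0.001]
contact_force: [0.5, 0.9, 0.0]
opening: 0.0601
t 65.95 pos [0.4985 0.2002 0.2328] jawdir deg 0.05 tilt [0.0009 0.0005] F [0.54 0.9  0.01] open 0.0601 q [ 0.24 -0.16  1.81  0.    1.49  0.24]
```

View pics/w23.png

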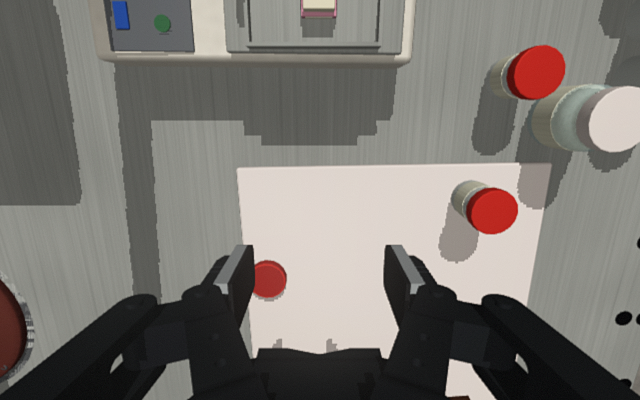

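View pics/c8.png

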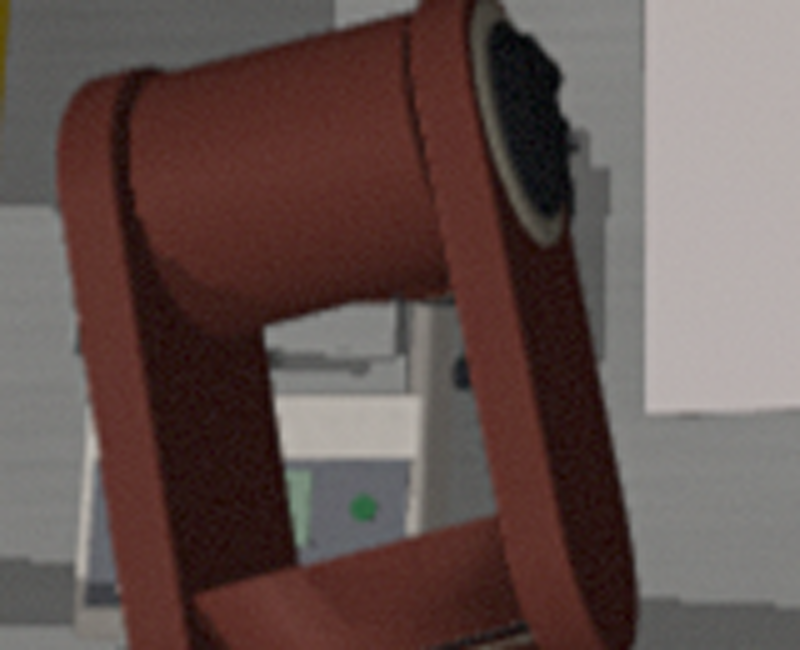

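View pics/s9.png

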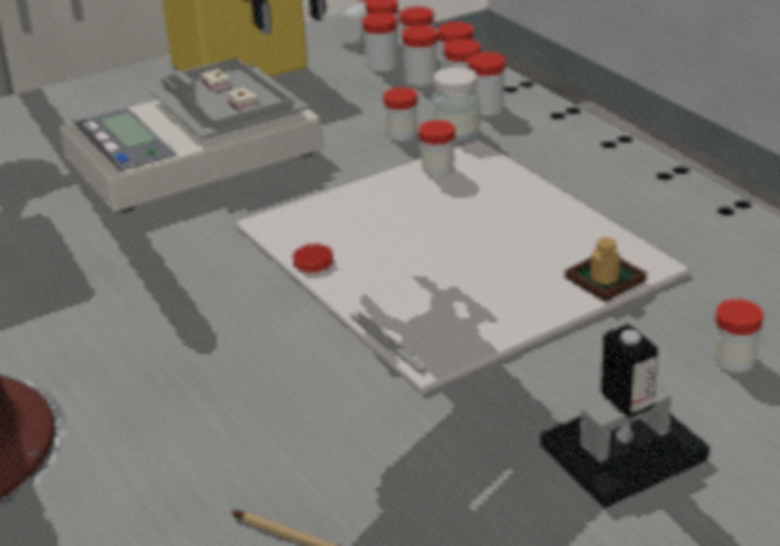

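View pics/top9.png

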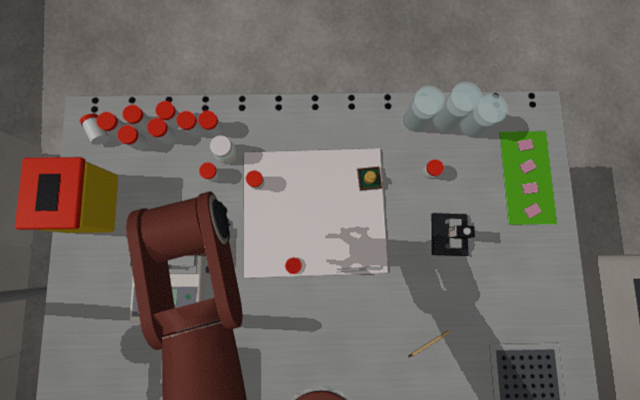

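```bash
python3 -m handwheel '{"offset":[[0,-0.5,0],[0,-1.3,0],[0,-2.2,0],[0,-3.1,0],[0,-4,0],[0,-4.9,0],[0,-5.8,0],[0,-6.4,0],[0,-6.8,0],[0,-7,0]],"roll":[0,0,0,0,0,0,0,0,0,0]}'
python3 - <<'E'
from h import *
d=crop("top",115,195,215,325,6,"pics/c9.png"); state()
E
```

```text
t: 67.15
tool_pos: [0.4984, -0.0808, 0.232]
tool_rot: [-3.141, -0.0, 0.0]
contact_force: [0.4, 0.8, -0.4]
opening: 0.06
t 67.2 pos [ 0.4985 -0.0812  0.232 ] jawdir deg -0.0 tilt [-0.0002 -0.0005] F [-0.09 -0.69 -0.03] open 0.0602 q [-0.31 -0.24  1.89 -0.    1.5  -0.31]
```

View pics/c9.png

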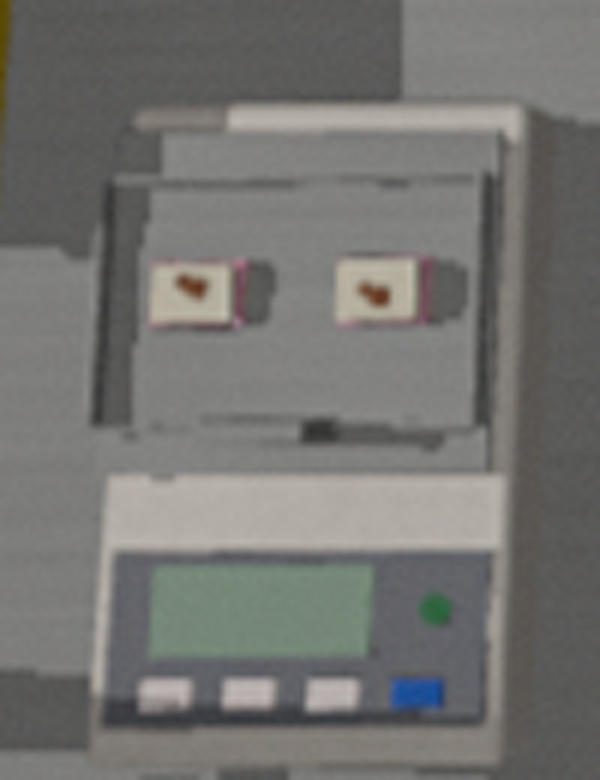

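Run:
```python
from h import *
d=ctrl.get_image("top")
f=lambda u,v,z: np.round(ray(d,(u+.5)/6+114.5,(v+.5)/6+194.5,z)[:2],4)
print("tray",f(490,178,.089),f(485,428,.089),f(95,425,.089),"pan",f(501,132,.0745),f(490,472,.0745))
print(ctrl.finish_job())
```

```text
tray [0.545  0.3137] [0.4382 0.312 ] [0.4424 0.4774] pan [0.5667 0.3142] [0.4193 0.3139]
the job is handed in; nothing more can be done
None
```

I finished the job and handed it in at about 67 s of the 210 s allowed; no verdict was reported.

- **Blocks measured:** Only two wax blocks were on the board. I measured them from left to right, letting the gauge stand free over each one for about a second. In the wrist view, the foot was within about 1 mm of the middle of the wax both times. The contact force reading showed the legs down on the board.
- **Gauge:** It stands upright on the middle of its granite plate.
- **Check weight:** It stands upright in its box.
- **Tray:** The last top view put the tray centre about 1 mm from the pan centre in both x and y. Both blocks lie flat in it, wax side up, with nothing else on the pan.
- **Bystanders:** The pots, jar, cap and forceps are where they were, judged by eye from the pictures.

- **Block knocked:** The second block turned up about 25 mm to the right after its reading. I located it again before picking it up.
- **Camera disagreement:** Earlier, the top and wrist cameras differed by about 4 mm on the pan's x position. I placed the tray at a point between the two, well inside the 12 mm limit.
- **Not checked:** I had no direct reading of the foot slide or of how far the pan sank. I checked those only through forces, heights and pictures.

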